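Lift a lacquered shelf board onto the drying stand with a lifter

ROBOT

A 7-joint arm with a two-finger parallel gripper is mounted at the origin on the work surface; the furniture and walls round the work are solid. World frame = base frame: x ahead of the robot, y to its left, z up, the work surface at z = 0. Lengths are in m, angles in rad, forces in N, time in s.
With the tool pointing down it reaches from about 0.425 to 0.925 m from the base axis. Payload 6.8 kg.
Tool frame: the origin (TCP) lies on the front face of the gripper's body, between the roots of the fingers; the fingertips stand 73 mm ahead of it and the grasp point (between the pads) lies 54 mm ahead of it (tcp_to_tips is the distance from the TCP to the fingertips, in m); z points along the fingers, x is the direction in which the jaws open and shut, and the axes are right-handed (so a half turn about z gives the same grasp; the last joint's range is limited). The gripper opens to 85 mm and grips with 20 to 120 N. Pads are 22 mm wide; open, the fingers measure 114 mm over their backs; the gripper's body (76 mm by 85 mm) begins 54 mm behind the grasp point. The pads swing forward as they close: fully open they stand 13 mm farther back than shut.
Start: joints at [1.229, 0.477, 0.022, 1.555, -0.011, 1.109, -0.083], TCP at [0.156, -0.657, 0.304] pointing down, gripper open.
Joint ranges: [-2.96, 2.96], [-0.34, 2.1], [-1.41, 1.46], [0.24, 2.44], [-1.37, 4.51], [0.17, 1.92], [-2.96, 2.96]. Speed limits (rad/s): [2.39, 2.39, 3.14, 3.14, 3.14, 3.14, 3.14].

INTERFACE

Orientations are given as a unit quaternion [w, x, y, z].
In Python, from station import get_obs, read_camera, hand_in, look_for, silhouettes, tcp_to_tips gives the robot as it stands. The module is installed in compiled form; this text tells all that it offers.
- The arm moves only by the tool apply_moves, never from a script. Its argument "moves" is a list of rows, each a list of 3 entries, a list of its own where there are three numbers: the shift along the tool's x, y, z in units of 25 mm (1.0 is 25 mm), then the turn, a rotation vector about the tool's x, y, z in units of 10 degrees (1.0 is 10 degrees), then the gripper's target within -1 to 1 (fully open at 1, half-way at 0, shut at -1). In form: [[[dx, dy, dz], [rx, ry, rz], jaw], ...]. A call has 1 to 20 rows; each row is the pose to reach, as a shift and turn from the pose commanded when the call began, along the tool's axes at that moment; what a row does not reach only later rows make up. A row lasts 1/8 s, in which the tool goes at most 62.5 mm and 10.7 degrees, less where a joint would pass 70% of its speed; a pose out of reach is approached as far as the arm can. A call with a gripper value outside its range is refused whole. The fingers move at their own pace and stop on an object; "force" is the grip in N (left out, the last holds). Time passes only in rows, so rows that repeat a pose let the fingers close. It gives the time, the measured TCP pose, the force and the opening at its end, in the units of the state.
- get_obs(): the state, without advancing time (a new reading comes with each control period).
- read_camera(name): name is "scene" or "top" or "wrist"; returns a dict with "color" (420x560x3 uint8, red, green, blue), "mtx" (3x3 intrinsics, pixels), "eye" and "rotation" of the camera in the world; the wrist camera has in their place "hand_eye" (4x4, takes a point from camera to tool coordinates, whose origin is the TCP and whose axes are the tool frame's). Camera axes: x right, y up, looking along -z (the intrinsics and any distortion apply to the point x, -y, -z); pixel columns grow to the right and rows downward; lengths in m; the calibration is good to about 2 mm. The wrist camera is an equidistant fisheye: a pixel r from the principal point sees the ray r / f radians off the axis. A picture is of the moment at which its call begins: read the wrist's pose just before it. There is no depth.
- hand_in(): hands the job in, once; it reports no verdict.
Trained networks look in the newest picture that a camera, given by its name, has taken for a name from the list of things; names that differ only in an ending like _2 or _b are one class to them, and where a whole thing is asked for, a point or a joint stands for the part that bears it (a point fixed in the world has none). Each returns a list of dicts, best first, with "conf" (0 to 1); they miss things now and then, are a little off and sometimes report something else, mostly with a low value. They report only what shows in the picture. A call takes as long as a camera call.
- look_for(camera, query): "pixel" ([row, column] in pixels, amid what is visible of it).
- silhouettes(camera, query): "mask" (420x560 bool, what is visible of it) and "pixel" ([row, column] in pixels, amid what is visible of it).
The state is a dict: "t": time; "q": joint angles; "joint_vel": joint speeds; "joint_torque": joint torques, N m; "eef_pos": TCP position; "tool_rot": TCP orientation; "contact_force": force on the tool from outside, world axes, zero at the start; "torque": the same for the moment, N m; "gripper_width": opening from 0.0 (shut) to 1.0 (fully open).
Only numpy, scipy, OpenCV 4.12 (cv2) and the standard library are available. Lean on these libraries where they do the work, as an engineer would, in place of code of your own. Each camera call takes 0.05 s, during which the arm holds its last target.

TASK

The top of the small plywood board has just been lacquered and must not be touched by the gripper. Take the lifter by its wooden handle, work its thin steel blade under the board (the wooden stop strip beyond it keeps the board from sliding away), lift the board flat off its base and lay it gently, square and centred, across both rails of the drying stand. Draw the blade out and put the lifter down flat on the bench, clear of the stand, leaving everything else where it is.

Things in the scene. Friction and masses are not known exactly. Their poses are not given: they have to be found in the camera images.
- lifter: loose hand lifter standing flat on its steel blade, 60 wide (y), 2.5 thick, 160 g. Origin: blade underside, below the handle's middle; x forward, z up. Blade from x=-50 to its thin edge at x=+135; the last 30 slope on top to 1 thick, underside flat. Wooden bar handle x -50 to +50, 24 wide, z 78 to 106, on round posts (10 dia.) at x=-34 and +34: 95 of blade is free ahead of the front post
- lifter_edge (a point): middle of the lifter's thin front edge, at its underside (135 ahead of the lifter's origin); axes as the lifter's
- lifter_handle (a point): centre of the lifter's wooden handle, 92 above the blade's underside; axes as the lifter's
- board: loose plywood board flat on the grey base before the stop: 100 (x) by 150 (y) by 8, about 85 g. Origin: centre of underside. Lower edges bevelled 2 high, 3 deep: a thin edge sliding on the base gets under, one carried higher butts against the side. Its x points roughly to the stop (within 0.1 rad of the stop's x). It slides easily until it meets the stop strip, 10 to 70 away at the start
- stop: finishing board, fixed: grey laminate base, top at z = 34, from x = -195 to +45, y = -110 to +110, carrying a dark wooden stop strip, 22 (x) by 180 (y), top at z = 52, clamped across it in two slots. Origin: on the bench below the slots' middle; x points from the board to the strip. The strip's face towards the board lies anywhere from x = -29 to +7: not measured, see or feel it
- rack: drying stand, fixed: two wooden rails along its x, 110 long, 16 wide, tops at z = 70, centred at y = -56 and +56 (clear gap 96), on a base plate 110 x 128 x 10 thick; open at both x ends. Origin: centre of underside. Its x axis points roughly the way the stop's does (within 0.5 rad)
- rack_top (a point): centre of the drying stand at the height of the rail tops: where the centre of the board's underside belongs, the board's 150 side across the rails
- pin_tin: bystander: grey round tin, 71 across, 30 high; origin at the centre of its underside
- sanding_block: bystander: sanding block 64 x 107 x 32; origin at the centre of its underside
- turned_knob: bystander: turned wooden knob, 27 across, 30 high; origin at the centre of its underside
- wood_chisel: bystander: chisel with wooden handle, 187 long along its y, 28 high; origin at the centre of its underside
- tape_roll: bystander: roll of brown tape, 93 across, 48 high; origin at the centre of its underside
- glue_flask: bystander: glue bottle with pointed spout, 58 across, 162 high; origin at the centre of its underside
- tool_box: obstacle, fixed: open wooden tool box straight ahead of the robot, between the board and the stand. Origin: underside, near its middle; it spans x = -100 to +90, y = -135 to +135 and is 140 high; its open lid stands up to 340 high along its +x side (towards the robot). Carry things past it with their undersides above 150

How it is judged:
By the outcome, as a careful person would: the job done as asked, in the order asked, and still so for the second after the job is handed in, with the robot touching nothing.
It also fails if it takes over 67 s, if anything falls off the work surface, if the arm or the gripper's body presses on something with over 40 N, if the wrist force passes 120 N, or if a joint passes its speed limit or range.

## Working session

There is one attempt and no reset: what is moved stays moved. The work goes in short steps, Python scripts to look and compute and a tool call to move; the robot and the scene stay as the last step left them, time stands still between calls to the robot, and variables do not carry over. Pictures are saved under pics/ and viewed, and the job is handed in when it is done.

Besides the shell and the picture viewer there is one more tool, called after ">>>" in YAML: its name, and indented under it one key for each argument. apply_moves: Moves the arm, as the interface text tells. Its arguments: {"type":"object","properties":{"moves":{"type":"array"},"force":{"type":"number"}},"required":["moves"]}

```bash
mkdir -p pics
python3 - <<'E'
from station import *
import cv2,numpy as np
o=get_obs()
for k,v in o.items(): print(k,np.round(v,4))
print(tcp_to_tips() if callable(tcp_to_tips) else tcp_to_tips)
import pickle
d={}
for c in ["scene","top","wrist"]:
    r=read_camera(c); d[c]=r
    cv2.imwrite(f"pics/{c}0.png",r["color"][:,:,::-1])
    print(c,{k:np.round(v,4).tolist() for k,v in r.items() if k!="color"})
    for n in ["lifter","board","stop","rack","tool_box","pin_tin","sanding_block","turned_knob","wood_chisel","tape_roll","glue_flask"]:
        s=silhouettes(c,n)
        print(n,[(round(x["conf"],2),np.round(x["pixel"]).tolist(),int(x["mask"].sum())) for x in s[:2]])
        d[c,n]=s
pickle.dump(d,open("d0.pkl","wb"))
E
```

```text
t 0.0
q [ 1.2289  0.4778  0.0223  1.5564 -0.0115  1.1093 -0.0831]
joint_vel [-0.0001  0.0023  0.0016  0.0018  0.0004  0.0008 -0.0012]
joint_torque [-1.00000e-04 -5.96462e+01  1.60780e+00 -2.81200e+01  1.24000e-02
  9.50000e-03  0.00000e+00]
eef_pos [ 0.1563 -0.6562  0.3029]
tool_rot [-5.000e-04  7.848e-01 -6.198e-01 -8.000e-04]
contact_force [ 0.3976 -0.7406  0.7522]
torque [-0.0178  0.0107  0.0062]
gripper_width 1.0023
0.0726
scene {'mtx': [[389.0209, 0.0, 279.8209], [0.0, 389.0209, 204.6471], [0.0, 0.0, 1.0]], 'eye': [-0.2846, 0.5603, 1.1127], 'rotation': [-0.4474, -0.1539, 0.3058, 0.8262]}
lifter [(0.76, [165.0, 291.0], 205), (0.6, [220.0, 223.0], 1274)]
board [(0.79, [147.0, 373.0], 634), (0.57, [220.0, 222.0], 1298)]
stop [(0.87, [142.0, 381.0], 1560)]
rack [(0.85, [218.0, 222.0], 1330)]
tool_box []
pin_tin [(0.6, [198.0, 346.0], 115)]
sanding_block [(0.74, [204.0, 389.0], 482)]
turned_knob [(0.5, [150.0, 373.0], 626)]
wood_chisel [(0.54, [256.0, 213.0], 180)]
tape_roll [(0.88, [297.0, 205.0], 662)]
glue_flask [(0.58, [284.0, 106.0], 717)]
top {'mtx': [[387.0054, 0.0, 276.1244],
[... 373 characters left out ...]
3.0, 368.0], 412)]
turned_knob [(0.37, [195.0, 319.0], 539)]
wood_chisel [(0.64, [222.0, 223.0], 222), (0.47, [189.0, 321.0], 566)]
tape_roll [(0.49, [234.0, 190.0], 244), (0.35, [207.0, 405.0], 2102)]
glue_flask [(0.76, [201.0, 138.0], 210)]
wrist {'mtx': [[325.1923, 0.0, 285.8454], [0.0, 325.1923, 213.2508], [0.0, 0.0, 1.0]], 'hand_eye': [[1.0, 0.0014, 0.0001, 0.0003], [0.0014, -0.953, -0.3028, -0.0782], [-0.0003, 0.3028, -0.953, -0.0705], [0.0, 0.0, 0.0, 1.0]]}
lifter []
board []
stop []
rack []
tool_box [(0.68, [52.0, 62.0], 3516), (0.46, [6.0, 9.0], 248)]
pin_tin [(0.57, [8.0, 8.0], 233)]
sanding_block [(0.65, [51.0, 62.0], 3574)]
turned_knob []
wood_chisel []
tape_roll []
glue_flask []
```

Run:
```python
import cv2
for c in ["scene","top"]:
    im=cv2.imread(f"pics/{c}0.png")
    y0,y1,x0,x1=(110,340,60,460) if c=="scene" else (120,320,90,480)
    cv2.imwrite(f"pics/{c}0z.png",cv2.resize(im[y0:y1,x0:x1],None,fx=2,fy=2,interpolation=cv2.INTER_CUBIC))
```

```text
(no output)
```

View pics/scene0.png

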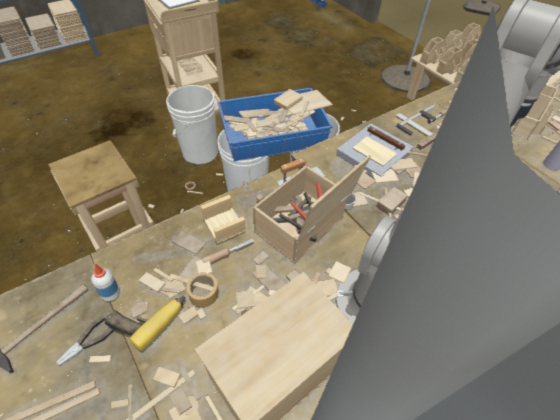

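View pics/top0.png

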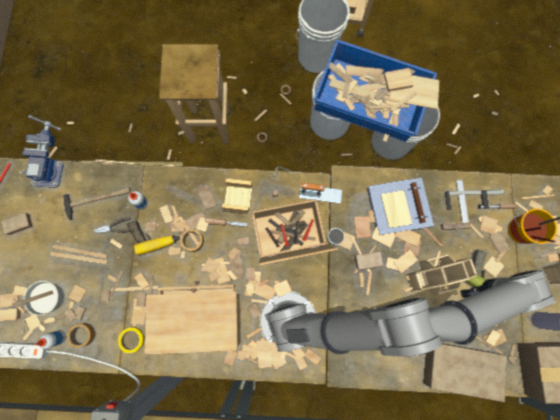

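View pics/wrist0.png

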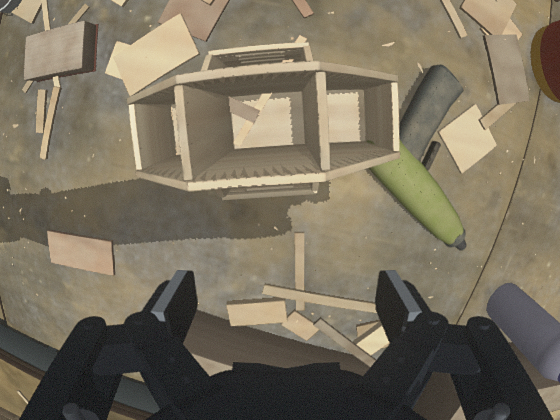

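```bash
ls pics
```

```text
scene0.png
scene0z.png
top0.png
top0z.png
wrist0.png
```

View pics/top0z.png

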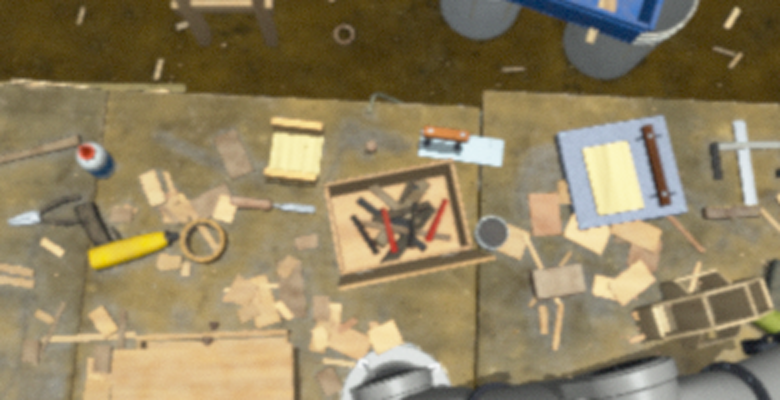

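View pics/scene0z.png

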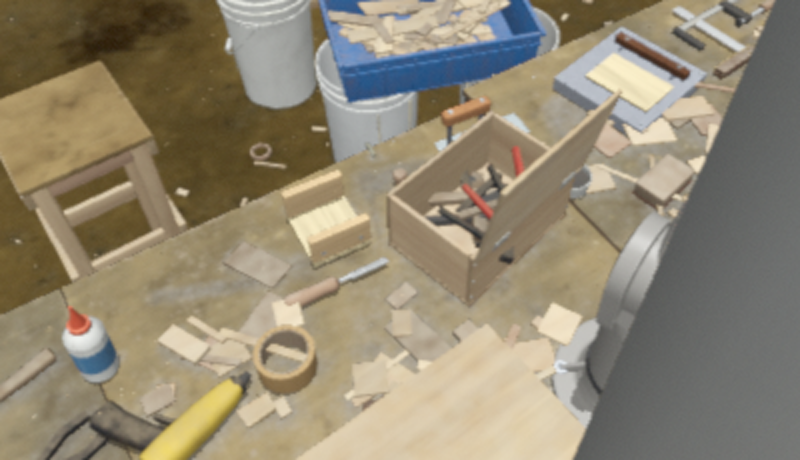

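```bash
cat > h.py <<'E'
import numpy as np, cv2, pickle
from scipy.spatial.transform import Rotation as R
def q2R(q): return R.from_quat([q[1],q[2],q[3],q[0]])
def ray(cam,rc,obs=None):
    """pixel (row,col)-> eye, dir world"""
    K=np.array(cam["mtx"]); u=(rc[1]-K[0,2])/K[0,0]; v=(rc[0]-K[1,2])/K[1,1]
    if "hand_eye" in cam:
        r=np.hypot(u,v); s=np.sin(r)/r if r>1e-9 else 1
        d=np.array([u*s,-v*s,-np.cos(r)])
        H=np.array(cam["hand_eye"]); Rt=q2R(obs["tool_rot"]).as_matrix()
        return np.array(obs["eef_pos"])+Rt@H[:3,3], Rt@(H[:3,:3]@d)
    d=np.array([u,-v,-1.]); d/=np.linalg.norm(d)
    rot=np.array(cam["rotation"]); Rm=q2R(rot).as_matrix() if rot.size==4 else rot
    return np.array(cam["eye"]),Rm@d
def onz(cam,rc,z,obs=None):
    e,d=ray(cam,rc,obs); return e+d*(z-e[2])/d[2]
def proj(cam,P,obs=None):
    """world pts Nx3 -> Nx2 (row,col)"""
    P=np.atleast_2d(P); K=np.array(cam["mtx"])
    if "hand_eye" in cam:
        H=np.array(cam["hand_eye"]); Rt=q2R(obs["tool_rot"]).as_matrix()
        e=np.array(obs["eef_pos"])+Rt@H[:3,3]; M=Rt@H[:3,:3]
        c=(P-e)@M; x,y,z=c[:,0],-c[:,1],-c[:,2]
        s=np.hypot(x,y); th=np.arctan2(s,z); k=np.where(s>1e-9,th/np.maximum(s,1e-9),1/z)
        u,v=x*k,y*k
    else:
        rot=np.array(cam["rotation"]); M=q2R(rot).as_matrix() if rot.size==4 else rot
        c=(P-np.array(cam["eye"]))@M; u=c[:,0]/-c[:,2]; v=-c[:,1]/-c[:,2]
    return np.stack([v*K[1,1]+K[1,2],u*K[0,0]+K[0,2]],1)
def grab(name,fn):
    from station import get_obs,read_camera
    o=get_obs(); r=read_camera(name); cv2.imwrite(f"pics/{fn}.png",r["color"][:,:,::-1])
    pickle.dump((o,r),open(f"{fn}.pkl","wb")); return o,r
def load(fn): return pickle.load(open(fn+".pkl","rb"))
def T(p,yaw): 
    c,s=np.cos(yaw),np.sin(yaw); M=np.eye(4); M[:2,:2]=[[c,-s],[s,c]]; M[:3,3]=p; return M
def delta(o,pos,yawx=None,Rt=None):
    """shift in tool units and rotvec units from obs to target TCP pos; Rt target rot"""
    R0=q2R(o["tool_rot"]); d=R0.inv().apply(np.array(pos)-np.array(o["eef_pos"]))/.025
    rv=(R0.inv()*R.from_matrix(Rt)).as_rotvec()/np.radians(10) if Rt is not None else np.zeros(3)
    return d,rv
E
python3 - <<'E'
from h import *
d=pickle.load(open("d0.pkl","rb")); t=d["top"];s=d["scene"]
print("base px",proj(t,[0,0,0]))
z={"lifter":.09,"board":.042,"stop":.034,"rack":.04,"pin_tin":.03,"sanding_block":.032,"wood_chisel":.01,"tape_roll":.048,"glue_flask":.1}
for n,h in z.items():
    print(n,[np.round(onz(t,x["pixel"],h),3)[:2].tolist() for x in d["top",n][:1]],[np.round(onz(s,x["pixel"],h),3)[:2].tolist() for x in d["scene",n][:1]])
zz=lambda c,r:(120+r/2,90+c/2)
for nm,pts,h in [("board",[(582,145),(632,143),(644,206),(598,215)],.042),("stopbase",[(556,133),(663,115),(687,213),(578,229)],.034),("strip",[(643,126),(656,124),(668,201),(658,204)],.052),("rack",[(268,125),(321,127),(270,178),(317,182)],.07),("toolbox",[(325,185),(455,163),(475,255),(338,290)],.14),("lifterblade",[(503,137),(500,165),(425,127),(419,158)],0.0),("handle",[(422,131),(469,133)],.1)]:
    print(nm,[np.round(onz(t,zz(*p),h),3)[:2].tolist() for p in pts])
E
```

```text
base px [[320.09037325 287.95688955]]
lifter [[0.543, -0.117]] [[0.558, -0.074]]
board [[0.487, -0.451]] [[0.504, -0.449]]
stop [[0.499, -0.496]] [[0.515, -0.506]]
rack [[0.514, 0.24]] [[0.513, 0.248]]
pin_tin [[0.35, -0.19]] [[0.355, -0.183]]
sanding_block [[0.249, -0.327]] [[0.249, -0.299]]
wood_chisel [[0.396, 0.299]] [[0.409, 0.34]]
tape_roll [[0.332, 0.431]] [[0.272, 0.434]]
glue_flask [[0.452, 0.646]] [[0.435, 0.659]]
board [[0.557, -0.379], [0.567, -0.487], [0.429, -0.51], [0.405, -0.412]]
stopbase [[0.584, -0.324], [0.637, -0.559], [0.42, -0.605], [0.374, -0.371]]
strip [[0.604, -0.508], [0.61, -0.537], [0.441, -0.558], [0.433, -0.537]]
rack [[0.56, 0.301], [0.561, 0.187], [0.444, 0.288], [0.441, 0.188]]
toolbox [[0.421, 0.166], [0.48, -0.094], [0.295, -0.139], [0.212, 0.128]]
lifterblade [[0.578, -0.214], [0.514, -0.208], [0.592, -0.039], [0.52, -0.029]]
handle [[0.555, -0.027], [0.555, -0.126]]
```

Run:
```python
from h import *
from station import get_obs
o=get_obs()
print(delta(o,[.43,-.46,.31])[0])
```

```text
[ -5.11596842 -12.46764653  -0.24371887]
```

>>> apply_moves:
  moves:
    - [[-5.1,-12.5,-0.2],[0,0,0],1]
    - [[-5.1,-12.5,-0.2],[0,0,0],1]
    - [[-5.1,-12.5,-0.2],[0,0,0],1]
    - [[-5.1,-12.5,-0.2],[0,0,0],1]
    - [[-5.1,-12.5,-0.2],[0,0,0],1]
    - [[-5.1,-12.5,-0.2],[0,0,0],1]
    - [[-5.1,-12.5,-0.2],[0,0,0],1]
    - [[-5.1,-12.5,-0.2],[0,0,0],1]
    - [[-5.1,-12.5,-0.2],[0,0,0],1]

```text
t: 2.92
eef_pos: [0.4291, -0.4617, 0.3089]
tool_rot: [0.0, 0.784, -0.621, -0.0]
contact_force: [0.1, 0.3, 0.8]
gripper_width: 1.002
```

Run:
```python
from h import *
from station import *
o,r=grab("wrist","w1")
print(o["t"],o["eef_pos"],o["tool_rot"],o["joint_vel"])
s={n:silhouettes("wrist",n) for n in ["board","stop"]}
pickle.dump(s,open("w1s.pkl","wb"))
print({n:[(x["conf"],x["pixel"],x["mask"].sum()) for x in v] for n,v in s.items()})
```

```text
2.925 [ 0.42905569 -0.4617464   0.30887511] [ 4.48195976e-04  7.83755798e-01 -6.21068943e-01 -1.28730764e-04] [ 0.00059294  0.00088216 -0.00729201 -0.00130261 -0.00323705 -0.0002031
 -0.00304062]
{'board': [(0.88, [126.8, 281.6], np.int64(13680))], 'stop': [(0.57, [105.5, 338.3], np.int64(29005))]}
```

View pics/w1.png

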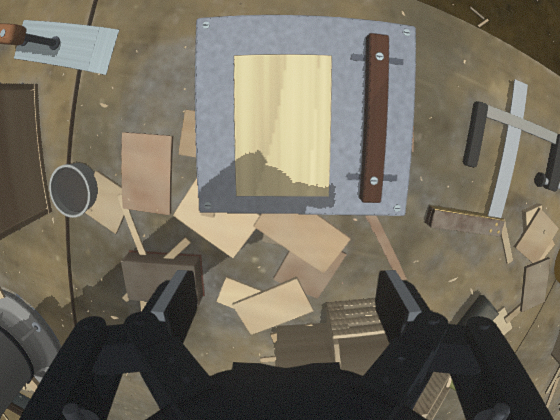

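Run:
```python
from h import *
im=cv2.imread("pics/w1.png")
cv2.imwrite("pics/w1z.png",cv2.resize(im[5:225,180:430],None,fx=3,fy=2.7,interpolation=cv2.INTER_CUBIC))
```

```text
(no output)
```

View pics/w1z.png

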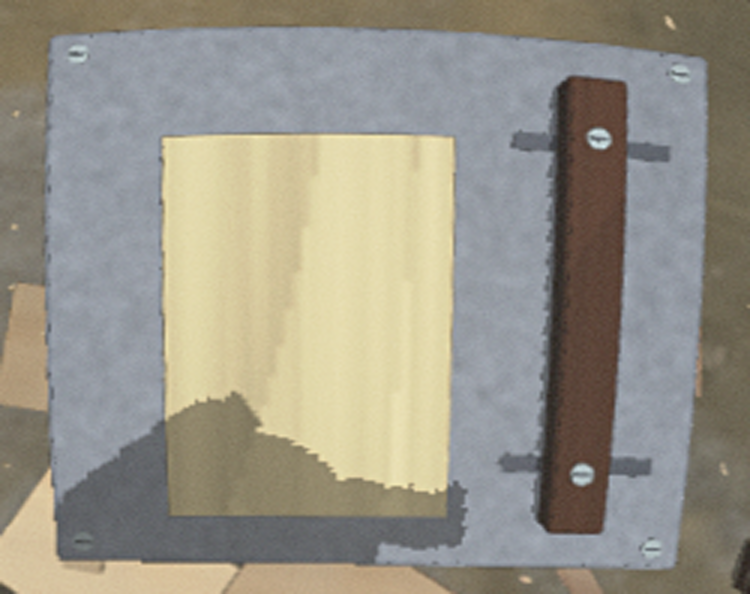

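```bash
cat >> h.py <<'E'
def fit2(model,world):
    """2D rigid fit: world = R model + t -> yaw, t, resid"""
    m=np.array(model)[:,:2];w=np.array(world)[:,:2]; mc=m.mean(0);wc=w.mean(0)
    a=m-mc;b=w-wc; yaw=np.arctan2((a[:,0]*b[:,1]-a[:,1]*b[:,0]).sum(),(a*b).sum())
    c,s=np.cos(yaw),np.sin(yaw);Rm=np.array([[c,-s],[s,c]]); t=wc-Rm@mc
    return yaw,t,(w-(m@Rm.T+t))
E
python3 - <<'E'
from h import *
o,r=load("w1")
zz=lambda p:(5+p[1]/2.7,180+p[0]/3)
W=lambda pts,z:np.array([onz(r,zz(p),z,o) for p in pts])
b=W([(162,136),(455,138),(448,516),(170,516)],.042)
# corners: image left->right is stop +x (-y world), image up = world +x = stop +y
y,t,e=fit2([(-.05,.075),(.05,.075),(.05,-.075),(-.05,-.075)],b); print("board",y,t,np.round(e*1000,1).tolist())
s=W([(52,36),(706,60),(675,570),(60,558)],.034)
y,t,e=fit2([(-.195,.11),(.045,.11),(.045,-.11),(-.195,-.11)],s); print("stop",y,t,np.round(e*1000,1).tolist())
p=W([(570,76),(627,82),(604,533),(548,532)],.052)
print(p)
c,sn=np.cos(y),np.sin(y)
print("strip in stop",(p[:,:2]-t)@np.array([[c,-sn],[sn,c]]))
E
```

```text
board -1.343313916483926 [ 0.49150757 -0.44440181] [[0.1, -0.0], [-0.9, 0.1], [0.5, -0.0], [0.3, -0.1]]
stop -1.3589289829465603 [ 0.52407157 -0.53994208] [[-0.9, -1.4], [-1.8, 1.6], [0.4, 1.0], [2.3, -1.3]]
[[ 0.60845096 -0.50736462  0.052     ]
 [ 0.61278152 -0.52718385  0.052     ]
 [ 0.4390156  -0.56540735  0.052     ]
 [ 0.43452791 -0.54490727  0.052     ]]
strip in stop [[-0.01410524  0.08934324]
 [ 0.00618149  0.08940927]
 [ 0.0070098  -0.0885091 ]
 [-0.0139756  -0.08858557]]
```

Run:
```python
from h import *
from station import get_obs
o=get_obs()
print(delta(o,[.55,-.12,.31])[0])
```

```text
[-12.17333052  -7.81226784  -0.04713057]
```

>>> apply_moves:
  moves:
    - [[-12.2,-7.8,0],[0,0,-7.2],1]
    - [[-12.2,-7.8,0],[0,0,-7.2],1]
    - [[-12.2,-7.8,0],[0,0,-7.2],1]
    - [[-12.2,-7.8,0],[0,0,-7.2],1]
    - [[-12.2,-7.8,0],[0,0,-7.2],1]
    - [[-12.2,-7.8,0],[0,0,-7.2],1]
    - [[-12.2,-7.8,0],[0,0,-7.2],1]
    - [[-12.2,-7.8,0],[0,0,-7.2],1]
    - [[-12.2,-7.8,0],[0,0,-7.2],1]
    - [[-12.2,-7.8,0],[0,0,-7.2],1]

```text
t: 4.32
eef_pos: [0.5496, -0.1193, 0.3089]
tool_rot: [0.0, 0.999, -0.042, -0.0]
contact_force: [0.4, 0.8, 0.8]
gripper_width: 1.003
```

Run:
```python
from h import *
from station import *
o,r=grab("wrist","w2")
print(o["t"],o["eef_pos"],o["tool_rot"],o["joint_vel"],o["q"])
im=cv2.imread("pics/w2.png")
```

```text
4.325 [ 0.54964539 -0.11934765  0.30888248] [ 1.57091599e-04  9.99126613e-01 -4.17849602e-02 -5.54987145e-05] [-3.87138415e-03  2.75820875e-04 -5.74653897e-03 -8.63495792e-04
  2.27152189e-05  1.66878611e-03  6.56290902e-03] [ 0.47256604  0.32471907 -0.45664124  1.79834318  0.16272999  1.05566273
 -0.12750274]
```

View pics/w2.png

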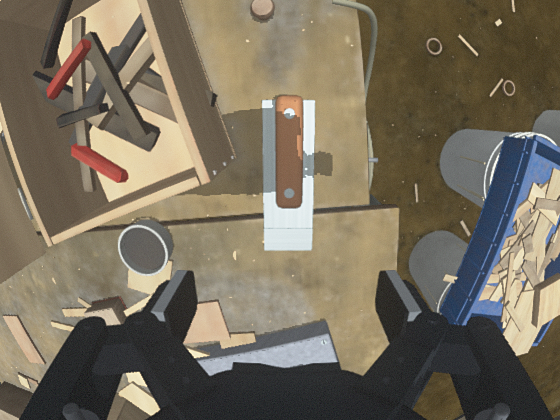

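Run:
```python
from h import *
im=cv2.imread("pics/w2.png")
cv2.imwrite("pics/w2z.png",cv2.resize(im[85:260,230:350],None,fx=5,fy=3.4,interpolation=cv2.INTER_CUBIC))
```

```text
(no output)
```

View pics/w2z.png

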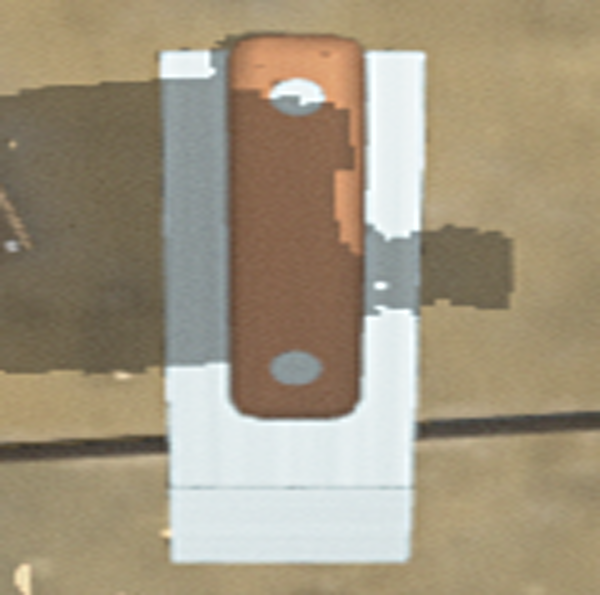

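Run:
```python
from h import *
o,r=load("w2")
zz=lambda p:(85+p[1]/3.4,230+p[0]/5)
W=lambda pts,z:np.array([onz(r,zz(p),z,o) for p in pts])
b=W([(160,52),(427,52),(411,560),(171,562)],.002)
# image left is -x world? lifter x -> image down. lifter y=(+x world) 
print(b)
y,t,e=fit2([(-.05,-.03),(-.05,.03),(.135,.03),(.135,-.03)],b); print("lifter",y,t,np.round(e*1000,1).tolist())
h=W([(231,225),(362,225),(296,36),(296,416)],.106); print(h)
L=T([*t,0],y)
for P in [(-.05,-.03,.0025),(.135,.03,0),(-.05,0,.106),(.05,0,.106),(0,.012,.106)]:
    p=proj(r,(L@[*P,1])[:3],o)[0]; print(P,(p[1]-230)*5,(p[0]-85)*3.4)
```

```text
[[ 0.53104821 -0.0250297   0.002     ]
 [ 0.59174686 -0.03007514  0.002     ]
 [ 0.57592226 -0.21331183  0.002     ]
 [ 0.51504933 -0.2089108   0.002     ]]
lifter -1.6564001788092555 [ 0.55707539 -0.07698749] [[-0.4, -0.4], [0.5, -0.3], [0.5, 0.7], [-0.6, 0.0]]
[[ 0.54602668 -0.07366915  0.106     ]
 [ 0.56800563 -0.07551146  0.106     ]
 [ 0.56084556 -0.0278839   0.106     ]
 [ 0.55285463 -0.1238242   0.106     ]]
(-0.05, -0.03, 0.0025) 161.47038263426595 50.58758714161619
(0.135, 0.03, 0) 408.6292387291837 559.7456462633628
(-0.05, 0, 0.106) 298.6894564981921 32.965996012613914
(0.05, 0, 0.106) 297.07868359398645 427.0103217183517
(0, 0.012, 0.106) 369.1721987883048 234.61098550673503
```

Run:
```python
from h import *
from station import get_obs
o=get_obs()
print(delta(o,[.557,-.0767,.144])[0])
```

```text
[ 0.1509514  -1.71879451  6.59494611]
```

>>> apply_moves:
  moves:
    - [[0.15,-1.72,0],[0,0,0],0.2]
    - [[0.15,-1.72,2],[0,0,0],0.2]
    - [[0.15,-1.72,4],[0,0,0],0.2]
    - [[0.15,-1.72,5.5],[0,0,0],0.2]
    - [[0.15,-1.72,6.6],[0,0,0],0.2]
    - [[0.15,-1.72,6.6],[0,0,0],0.2]
    - [[0.15,-1.72,6.6],[0,0,0],0.2]

```text
t: 5.25
eef_pos: [0.5576, -0.0759, 0.1449]
tool_rot: [0.0, 0.999, -0.041, 0.001]
contact_force: [-0.8, 0.3, 0.4]
gripper_width: 0.6
```

Run:
```python
from h import *
from station import *
o,r=grab("wrist","w3")
print(o["t"],o["eef_pos"],o["tool_rot"],o["contact_force"])
```

```text
5.25 [ 0.55762159 -0.0759333   0.14490304] [ 6.36922638e-05  9.99179336e-01 -4.05015378e-02  5.25890948e-04] [-0.76420481  0.32728347  0.44755149]
```

View pics/w3.png

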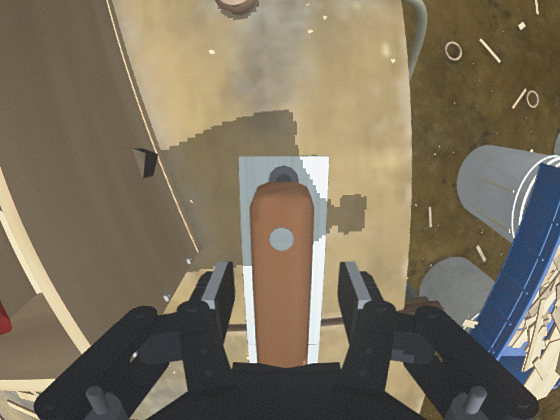

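The handle lies centred between the pads (columns 252–312, pads at 222 and 350). Close the gripper.

>>> apply_moves:
  moves:
    - [[0,0,0],[0,0,0],-1]
    - [[0,0,0],[0,0,0],-1]
    - [[0,0,0],[0,0,0],-1]
    - [[0,0,0],[0,0,0],-1]
    - [[0,0,0],[0,0,0],-1]
  force: 90

```text
t: 5.92
eef_pos: [0.5575, -0.0759, 0.145]
tool_rot: [0.0, 0.999, -0.04, 0.001]
contact_force: [-1.9, 0.1, 6.0]
gripper_width: 0.269
```

Run:
```python
from h import *
from station import *
o,r=grab("wrist","w4")
print(o)
```

```text
{'t': 5.925, 'q': array([ 0.34659658,  0.53009685, -0.41336182,  1.93207587,  0.30697808,
        0.73942546, -0.3254978 ]), 'joint_vel': array([-0.00087484, -0.00054784, -0.00084919, -0.00078691,  0.00121361,
        0.00119815, -0.00266878]), 'joint_torque': array([-2.07843860e-01, -4.98758519e+01, -4.38330352e+00, -1.93404078e+01,
        1.67129055e-02, -5.11165280e-01, -4.14996094e-02]), 'eef_pos': array([ 0.55751343, -0.07589902,  0.14495564]), 'tool_rot': array([ 2.33102431e-04,  9.99189613e-01, -4.02447358e-02,  6.51380248e-04]), 'contact_force': array([-1.93731992,  0.13790454,  6.02432422]), 'torque': array([-0.04459284,  0.28089915,  0.01492763]), 'gripper_width': 0.26943222638347597}
```

View pics/w4.png

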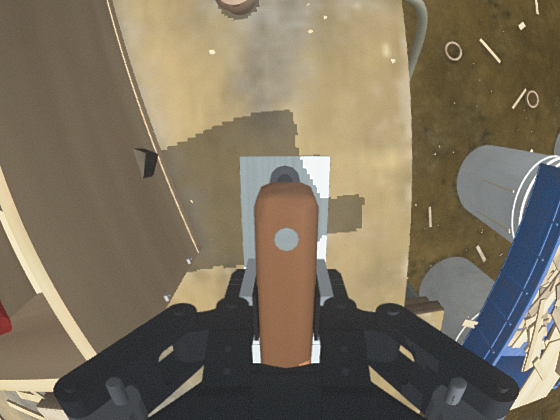

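Run:
```python
from h import *
from station import get_obs
o=get_obs()
print(q2R(o["tool_rot"]).as_matrix())
print(delta(o,[.5575,-.0759,.195])[0])
print(delta(o,[.4475,-.239,.195])[0])
```

```text
[[ 9.96764414e-01 -8.03678318e-02  1.30935169e-03]
 [-8.03671612e-02 -9.96765173e-01 -5.57024889e-04]
 [ 1.34988304e-03  4.49993709e-04 -9.99998988e-01]]
[ 1.15737030e-03  3.17103338e-04 -2.00193474e+00]
[-3.86029069  6.85683155 -2.00406185]
```

>>> apply_moves:
  moves:
    - [[0,0,-1],[0,0,0],-1]
    - [[0,0,-2],[0,0,0],-1]
    - [[-1,1.9,-2],[0,0,-0.4],-1]
    - [[-2,3.7,-2],[0,0,-0.8],-1]
    - [[-3,5.4,-2],[0,0,-1.2],-1]
    - [[-3.86,6.86,-2],[0,0,-1.67],-1]
    - [[-3.86,6.86,-2],[0,0,-1.67],-1]
    - [[-3.86,6.86,-2],[0,0,-1.67],-1]

```text
t: 6.98
eef_pos: [0.4473, -0.2386, 0.194]
tool_rot: [-0.0, 0.994, 0.105, 0.0]
contact_force: [-0.3, 0.2, -2.4]
gripper_width: 0.266
```

Run:
```python
from h import *
from station import *
o,r=grab("wrist","w5"); print({k:np.round(v,4).tolist() for k,v in o.items()})
grab("scene","s5")
grab("top","t5")
im=cv2.imread("pics/s5.png"); cv2.imwrite("pics/s5z.png",cv2.resize(im[90:240,250:470],None,fx=3.6,fy=3.6,interpolation=cv2.INTER_CUBIC))
im=cv2.imread("pics/t5.png"); cv2.imwrite("pics/t5z.png",cv2.resize(im[150:270,290:490],None,fx=4,fy=4,interpolation=cv2.INTER_CUBIC))
```

```text
{'t': 6.975, 'q': [0.7695, 0.3882, -0.4862, 2.0268, 0.2527, 0.7836, 0.3442], 'joint_vel': [-0.0253, 0.0015, -0.0139, -0.0054, -0.0003, -0.0012, -0.0001], 'joint_torque': [1.4694, -45.8227, -3.2876, -21.7437, 0.1051, 0.0695, 0.0313], 'eef_pos': [0.4473, -0.2386, 0.194], 'tool_rot': [-0.0001, 0.9945, 0.105, 0.0003], 'contact_force': [-0.2983, 0.2108, -2.4239], 'torque': [0.0351, -0.0729, -0.0055], 'gripper_width': 0.2657}
```

View pics/w5.png

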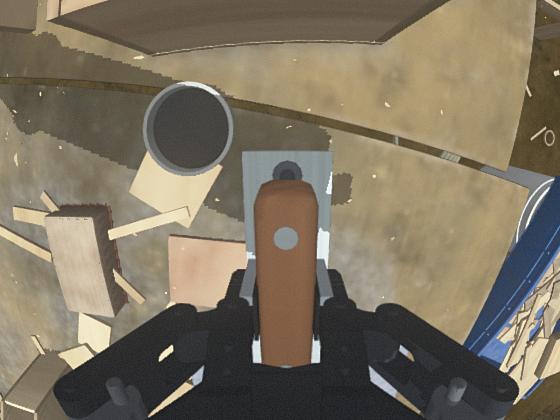

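View pics/s5z.png

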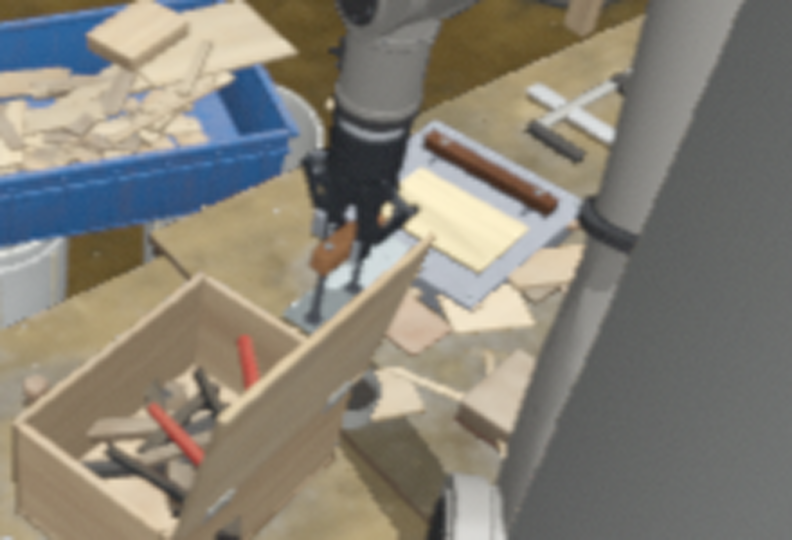

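View pics/t5z.png

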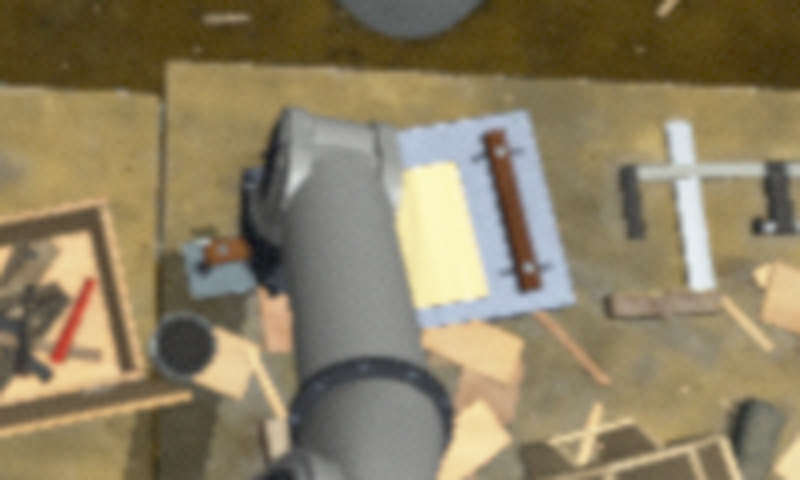

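Run:
```python
from h import *
for n in ["w4","w5"]:
    im=cv2.imread(f"pics/{n}.png"); cv2.imwrite(f"pics/{n}z.png",cv2.resize(im[140:270,220:350],None,fx=4.4,fy=4.4,interpolation=cv2.INTER_CUBIC))
a=cv2.imread("pics/w4z.png");b=cv2.imread("pics/w5z.png")
cv2.imwrite("pics/w45z.png",cv2.resize(np.hstack([a,b]),None,fx=.69,fy=1))
```

```text
(no output)
```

View pics/w45z.png

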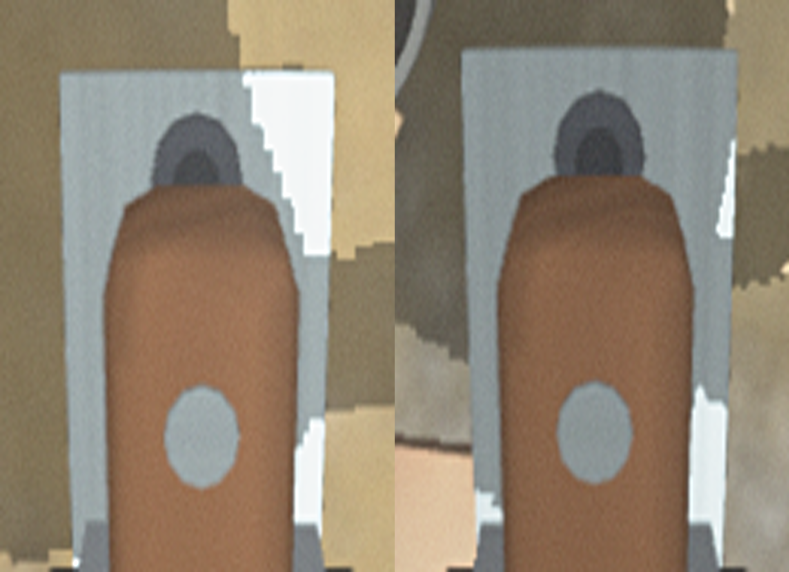

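```bash
cat > rel.py <<'E'
from h import *
from scipy.optimize import least_squares
o4,r4=load("w4")
ot={"eef_pos":np.zeros(3),"tool_rot":[1,0,0,0]}
P=np.array([(-.05,-.03,.0025),(-.05,.03,.0025),(-.034,0,.106),(-.039,0,.0025)]) # lifter pts
def totool(P,prm):
    rx,ry,rz,tx,ty,tz=prm
    p=np.stack([P[:,1],P[:,0],.145-P[:,2]],1)   # lifter y->tool x, x->tool y, z->-z
    c=np.array([0,0,.054]); return R.from_rotvec([rx,ry,rz]).apply(p-c)+c+[tx,ty,tz]
def fit(m4,m5,r=r4):
    m4=np.array(m4,float);m5=np.array(m5,float)
    b=m4-proj(r,totool(P,np.zeros(6)),ot)
    def f(p): return np.r_[((proj(r,totool(P,p),ot)+b-m5)/.4).ravel(),p[:3]/.05,p[3:]/.001]
    s=least_squares(f,np.zeros(6),x_scale=[.01]*3+[.001]*3); J=s.jac; C=np.sqrt(np.diag(np.linalg.inv(J.T@J)))
    return s.x,C,b
E
python3 - <<'E'
from rel import *
m4=[(156.6,239.8),(156.4,329.7),(239.3,286.5),(165.7,284.9)]
m5=[(151.4,242.1),(151.1,332.6),(238.4,285.5),(160.9,287.3)]
x,C,b=fit(m4,m5)
print("rot deg",np.degrees(x[:3]),"sd",np.degrees(C[:3]),"t mm",x[3:]*1000,"bias",b)
E
```

```text
rot deg [ 1.63911762  1.13158126 -0.22954168] sd [0.15984148 0.12404868 0.34757504] t mm [ 0.08613981 -1.02612951  0.33879278] bias [[ 1.41442338  0.39085606]
 [ 1.3756114  -0.46484833]
 [ 3.41940218  2.48484713]
 [-5.42579647  0.09994788]]
```

>>> apply_moves:
  moves:
    - [[0,0,0],[-0.12,-0.11,0],-1]
    - [[0,0,0.3],[-0.12,-0.11,0],-1]
    - [[0,0,0.5],[-0.12,-0.11,0],-1]
    - [[0,0,0.5],[-0.12,-0.11,0],-1]
    - [[0,0,0.55],[-0.12,-0.11,0],-1]
    - [[0,0,0.55],[-0.12,-0.11,0],-1]
  force: 120

```text
t: 7.88
eef_pos: [0.4472, -0.2391, 0.1803]
tool_rot: [0.012, 0.994, 0.105, -0.008]
contact_force: [0.1, 0.5, 0.4]
gripper_width: 0.263
```

Run:
```python
from h import *
from station import *
o,r=grab("wrist","w6"); print({k:np.round(v,4).tolist() for k,v in o.items()})
t=np.array([.52407,-.53994]); y=-1.3589; c,s=np.cos(y),np.sin(y)
d=o["eef_pos"][:2]-t; print("TCP in stop",d@[c,s],d@[-s,c])
im=cv2.imread("pics/w6.png"); cv2.imwrite("pics/w6z.png",cv2.resize(im[140:270,220:350],None,fx=4.4,fy=4.4,interpolation=cv2.INTER_CUBIC))
grab("scene","s6")
im=cv2.imread("pics/s6.png"); cv2.imwrite("pics/s6z.png",cv2.resize(im[120:200,320:430],None,fx=7,fy=7,interpolation=cv2.INTER_CUBIC))
```

```text
{'t': 7.875, 'q': [0.7357, 0.4072, -0.4634, 2.0364, 0.2992, 0.7659, 0.2963], 'joint_vel': [0.0006, -0.0021, 0.0024, -0.0008, -0.0009, -0.0004, 0.0024], 'joint_torque': [0.0564, -45.5336, -3.8308, -20.8901, 0.0999, -0.0219, 0.0168], 'eef_pos': [0.4472, -0.2391, 0.1803], 'tool_rot': [0.0115, 0.9943, 0.1052, -0.0084], 'contact_force': [0.0925, 0.4722, 0.3689], 'torque': [-0.0351, -0.027, 0.0165], 'gripper_width': 0.2628}
TCP in stop -0.31029051763176846 -0.011923114552820096
```

View pics/w6z.png

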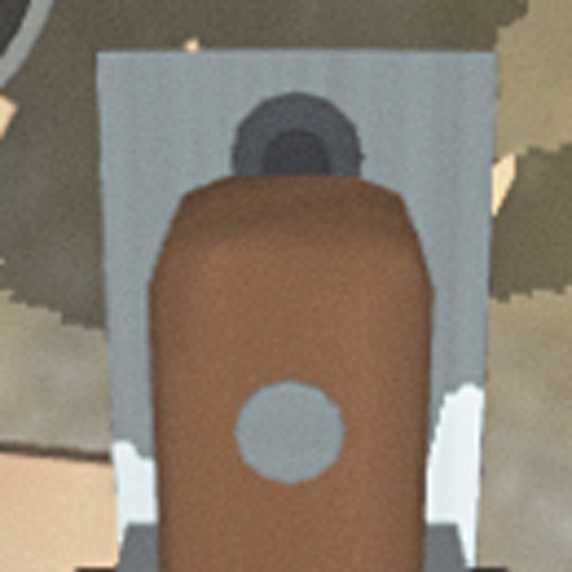

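View pics/s6z.png

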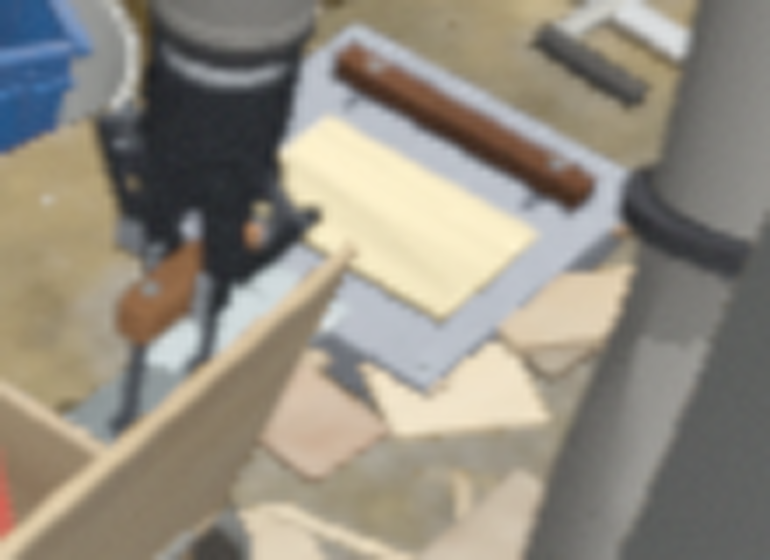

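>>> apply_moves:
  moves:
    - [[0,0,0.05],[0,0,0],-1]
    - [[0,0,0.05],[0,0,0],-1]

```text
t: 8.22
eef_pos: [0.4473, -0.2389, 0.1793]
tool_rot: [0.012, 0.994, 0.105, -0.008]
contact_force: [-1.6, 1.9, 5.3]
gripper_width: 0.262
```

Run:
```python
from station import *
import numpy as np
for i in range(3):
    read_camera("wrist"); o=get_obs(); print({k:np.round(o[k],4).tolist() for k in ["t","eef_pos","contact_force","torque","tool_rot"]})
```

```text
{'t': 8.275, 'eef_pos': [0.4473, -0.2389, 0.1794], 'contact_force': [-3.2698, 2.3934, 5.5368], 'torque': [-0.1101, 0.2371, -0.1425], 'tool_rot': [0.0116, 0.9943, 0.1054, -0.0082]}
{'t': 8.325, 'eef_pos': [0.4473, -0.2389, 0.1794], 'contact_force': [-2.1447, 2.4953, 4.8505], 'torque': [-0.11, 0.2282, -0.2538], 'tool_rot': [0.0116, 0.9943, 0.1054, -0.0082]}
{'t': 8.375, 'eef_pos': [0.4473, -0.2389, 0.1794], 'contact_force': [-2.0116, 1.4885, 4.6798], 'torque': [-0.0875, 0.2062, -0.161], 'tool_rot': [0.0117, 0.9943, 0.1054, -0.0082]}
```

Run:
```python
from h import *
from station import *
o=get_obs(); p=np.array(o["eef_pos"]); y=-1.3589
for L in [.03,.06,.148]:
    print(L,delta(o,p+L*np.array([np.cos(y),np.sin(y),0]))[0])
```

```text
0.03 [1.10603734e-03 1.19972403e+00 2.57104603e-02]
0.06 [2.21207467e-03 2.39944806e+00 5.14209205e-02]
0.148 [5.45645086e-03 5.91863855e+00 1.26838271e-01]
```

>>> apply_moves:
  moves:
    - [[0,0.4,0.01],[0,0,0],-1]
    - [[0,0.8,0.02],[0,0,0],-1]
    - [[0,1.2,0.03],[0,0,0],-1]
    - [[0,1.6,0.035],[0,0,0],-1]
    - [[0,2.0,0.045],[0,0,0],-1]
    - [[0,2.4,0.05],[0,0,0],-1]
    - [[0,2.6,0.055],[0,0,0],-1]
    - [[0,2.6,0.055],[0,0,0],-1]

```text
t: 9.38
eef_pos: [0.4617, -0.3024, 0.1797]
tool_rot: [0.012, 0.994, 0.106, -0.007]
contact_force: [-0.2, 2.2, 5.6]
gripper_width: 0.264
```

Run:
```python
from h import *
from station import *
o,r=grab("wrist","w7"); print({k:np.round(v,4).tolist() for k,v in o.items()})
t=np.array([.52407,-.53994]); y=-1.3589; c,s=np.cos(y),np.sin(y)
d=o["eef_pos"][:2]-t; print("TCP in stop",d@[c,s],d@[-s,c])
grab("scene","s7");grab("top","t7")
im=cv2.imread("pics/s7.png"); cv2.imwrite("pics/s7z.png",cv2.resize(im[110:200,320:430],None,fx=7,fy=6,interpolation=cv2.INTER_CUBIC))
```

```text
{'t': 9.375, 'q': [0.8018, 0.4663, -0.4388, 1.938, 0.3083, 0.8019, 0.3983], 'joint_vel': [-0.0004, -0.0022, -0.0004, 0.0056, 0.0049, -0.0041, -0.0056], 'joint_torque': [1.2257, -47.3597, -2.8498, -20.7099, 0.3167, 0.0521, -0.0239], 'eef_pos': [0.4617, -0.3024, 0.1797], 'tool_rot': [0.0117, 0.9943, 0.1056, -0.0075], 'contact_force': [-0.1911, 2.2037, 5.5519], 'torque': [0.1542, -0.1073, 0.0724], 'gripper_width': 0.2639}
TCP in stop -0.2453618062483964 -0.011007746872123357
```

View pics/s7z.png

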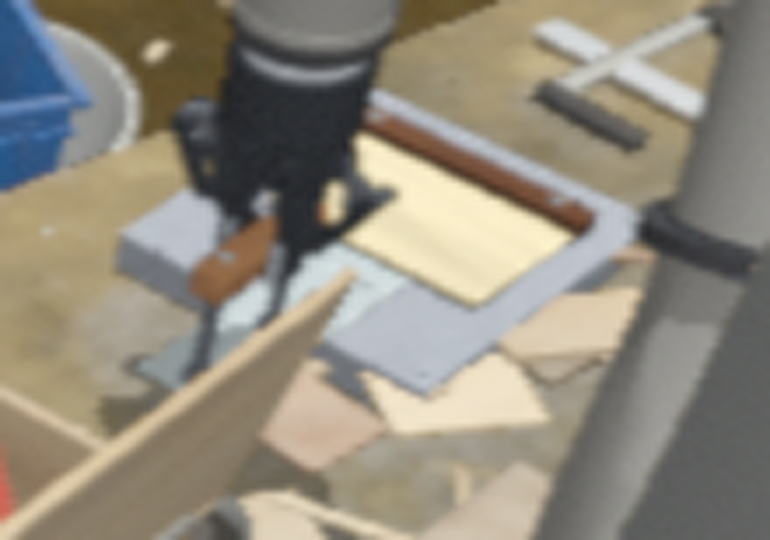

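View pics/w7.png

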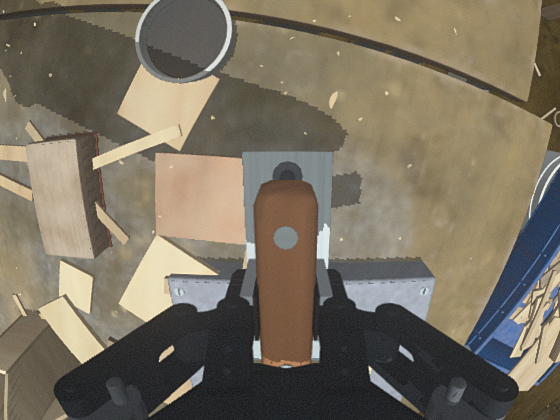

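>>> apply_moves:
  moves:
    - [[0,0.25,0.005],[0,0,0],-1]
    - [[0,0.5,0.01],[0,0,0],-1]
    - [[0,0.75,0.015],[0,0,0],-1]
    - [[0,1.0,0.02],[0,0,0],-1]

```text
t: 10.02
eef_pos: [0.4669, -0.326, 0.1798]
tool_rot: [0.011, 0.994, 0.106, -0.008]
contact_force: [-1.9, 5.6, 7.7]
gripper_width: 0.265
```

```bash
cat > st.py <<'E'
import sys
from h import *
from station import *
n=sys.argv[1]; z=[int(v) for v in sys.argv[2:6]] if len(sys.argv)>2 else [110,200,320,430]
o,r=grab("wrist","w"+n); print({k:np.round(v,4).tolist() for k,v in o.items() if k not in("joint_torque","joint_vel")})
t=np.array([.52407,-.53994]); y=-1.3589; c,s=np.cos(y),np.sin(y)
d=o["eef_pos"][:2]-t; print("TCP in stop",d@[c,s],d@[-s,c])
grab("scene","s"+n)
im=cv2.imread(f"pics/s{n}.png"); cv2.imwrite(f"pics/s{n}z.png",cv2.resize(im[z[0]:z[1],z[2]:z[3]],(770,560),interpolation=cv2.INTER_CUBIC))
E
python3 st.py 8
```

```text
{'t': 10.025, 'q': [0.824, 0.4896, -0.4312, 1.8971, 0.3103, 0.8198, 0.4351], 'eef_pos': [0.4669, -0.326, 0.1798], 'tool_rot': [0.0112, 0.9943, 0.1061, -0.0078], 'contact_force': [-1.8713, 5.5845, 7.6603], 'torque': [0.7115, 0.0344, -0.0236], 'gripper_width': 0.2647}
TCP in stop -0.22117653259240552 -0.010919410708250846
```

View pics/s8z.png

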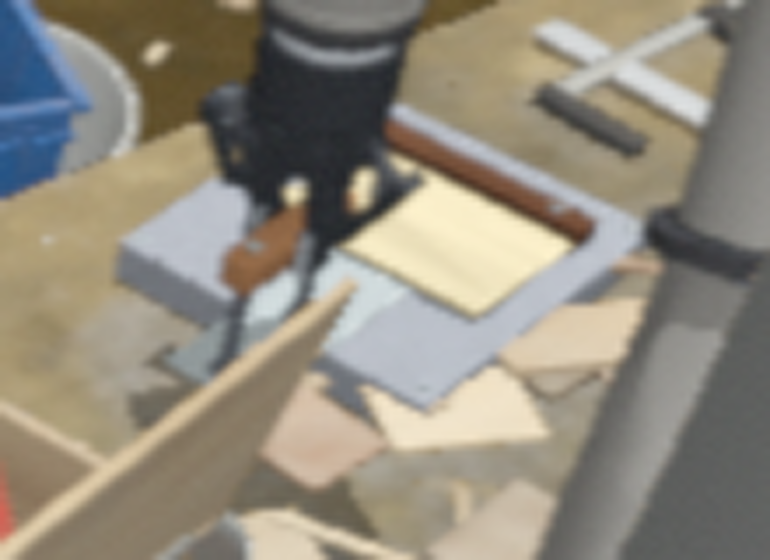

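>>> apply_moves:
  moves:
    - [[0,0.3,0.005],[0,0,0],-1]
    - [[0,0.6,0.01],[0,0,0],-1]
    - [[0,0.9,0.015],[0,0,0],-1]
    - [[0,1.2,0.02],[0,0,0],-1]
    - [[0,1.5,0.03],[0,0,0],-1]
    - [[0,1.5,0.03],[0,0,0],-1]

```text
t: 10.88
eef_pos: [0.4748, -0.3636, 0.1798]
tool_rot: [0.012, 0.994, 0.106, -0.007]
contact_force: [-0.4, 1.8, 4.4]
gripper_width: 0.26
```

```bash
python3 st.py 9
```

```text
{'t': 10.875, 'q': [0.855, 0.5272, -0.4188, 1.8307, 0.3145, 0.8464, 0.4873], 'eef_pos': [0.4748, -0.3636, 0.1798], 'tool_rot': [0.0117, 0.9943, 0.1056, -0.0075], 'contact_force': [-0.4261, 1.7669, 4.4297], 'torque': [0.0853, -0.2689, 0.0431], 'gripper_width': 0.2599}
TCP in stop -0.18274318199808265 -0.011046007613357984
```

View pics/s9z.png

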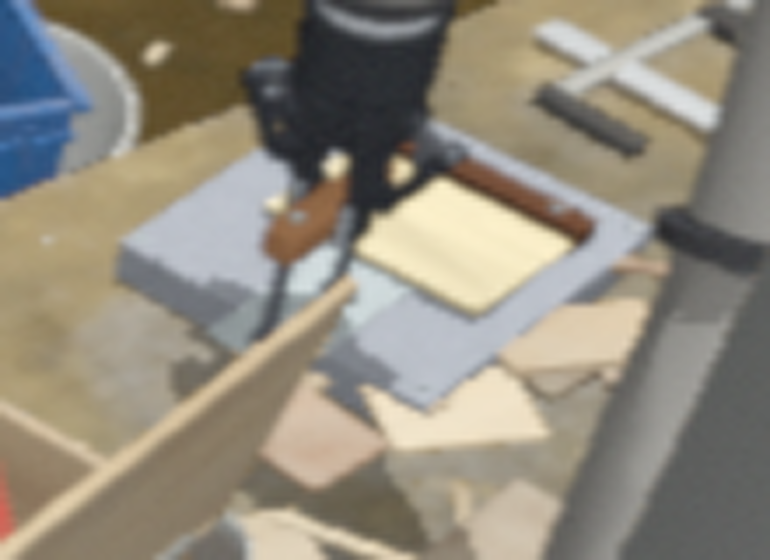

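View pics/w9.png

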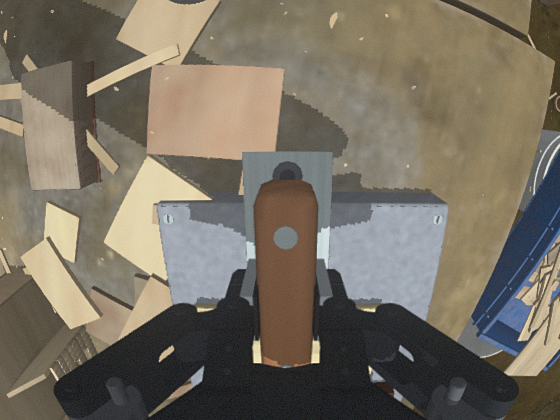

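>>> apply_moves:
  moves:
    - [[0,0.3,0.005],[0,0,0],-1]
    - [[0,0.6,0.01],[0,0,0],-1]
    - [[0,0.8,0.015],[0,0,0],-1]
    - [[0,0.8,0.015],[0,0,0],-1]

```text
t: 11.48
eef_pos: [0.4789, -0.3826, 0.1798]
tool_rot: [0.011, 0.994, 0.106, -0.008]
contact_force: [-1.6, 3.7, 7.5]
gripper_width: 0.263
```

```bash
python3 st.py 10; python3 -c "
import cv2
im=cv2.imread('pics/w10.png');cv2.imwrite('pics/w10z.png',cv2.resize(im[140:370,150:430],None,fx=2.6,fy=2.6,interpolation=cv2.INTER_CUBIC))"
```

```text
{'t': 11.475, 'q': [0.8697, 0.5474, -0.4136, 1.7943, 0.3157, 0.863, 0.514], 'eef_pos': [0.4789, -0.3826, 0.1798], 'tool_rot': [0.0113, 0.9943, 0.1058, -0.0078], 'contact_force': [-1.5573, 3.6714, 7.54], 'torque': [0.524, -0.0471, 0.0186], 'gripper_width': 0.2628}
TCP in stop -0.1633504722681646 -0.011108878040100356
```

View pics/s10z.png

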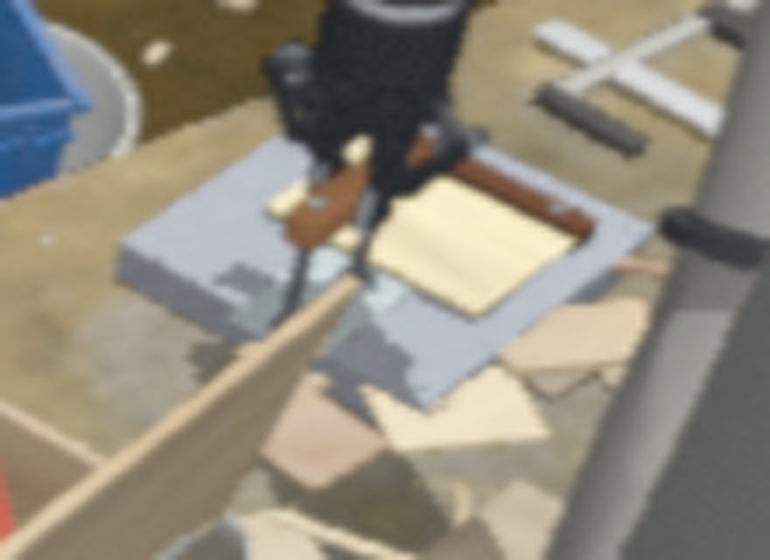

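View pics/w10z.png

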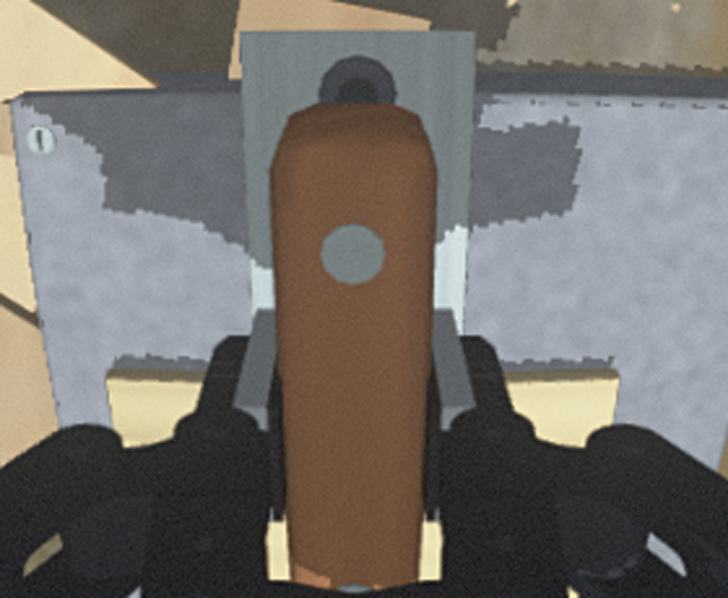

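>>> apply_moves:
  moves:
    - [[0,0,-0.05],[-0.08,0,0],-1]
    - [[0,0,-0.2],[-0.15,0,0],-1]
    - [[0,0,-0.4],[-0.15,0,0],-1]
    - [[0,0,-0.7],[-0.15,0,0],-1]
    - [[0,0,-1.0],[-0.15,0,0],-1]
    - [[0,0,-1.4],[-0.15,0,0],-1]
    - [[0,0,-1.4],[-0.15,0,0],-1]
    - [[0,0,-1.4],[-0.15,0,0],-1]

```text
t: 12.58
eef_pos: [0.4784, -0.3824, 0.214]
tool_rot: [0.024, 0.994, 0.105, -0.007]
contact_force: [-0.5, 0.2, -2.3]
gripper_width: 0.265
```

```bash
python3 st.py 11; python3 -c "
import cv2
im=cv2.imread('pics/w11.png');cv2.imwrite('pics/w11z.png',cv2.resize(im[140:370,150:430],None,fx=2.6,fy=2.6,interpolation=cv2.INTER_CUBIC))"
```

```text
{'t': 12.575, 'q': [0.8676, 0.4965, -0.4172, 1.7849, 0.3105, 0.9043, 0.515], 'eef_pos': [0.4784, -0.3824, 0.214], 'tool_rot': [0.0244, 0.9941, 0.1054, -0.0071], 'contact_force': [-0.4904, 0.1635, -2.3136], 'torque': [0.1459, 0.0483, -0.0723], 'gripper_width': 0.2646}
TCP in stop -0.16361889057281787 -0.011542502398768008
```

View pics/s11z.png

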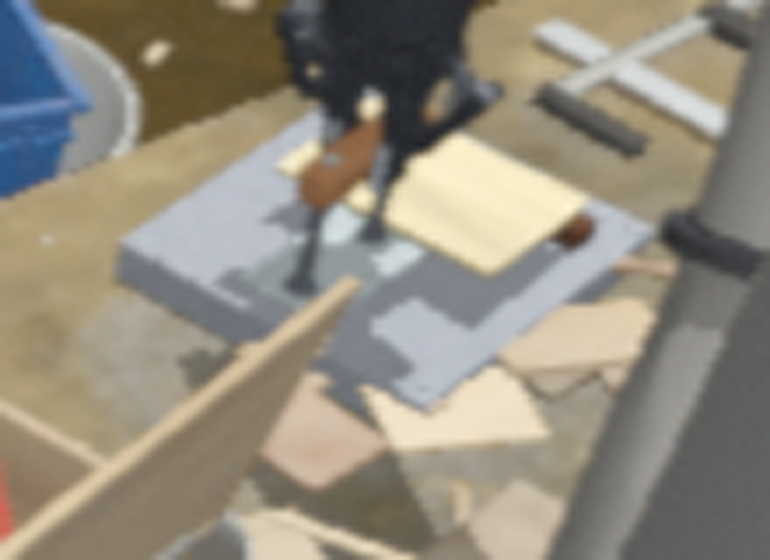

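View pics/w11z.png

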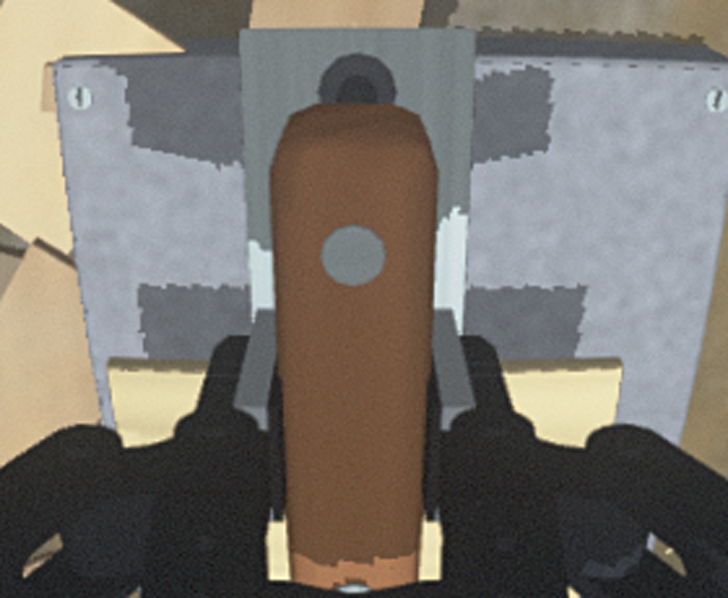

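Run:
```python
from rel import *
m4=[(156.6,239.8),(156.4,329.7),(239.3,286.5),(165.7,284.9)]
m5=[(151.4,242.2),(151.2,332.7),(238.5,285.7),(160.8,287.3)]
x,C,b=fit(m4,m5); print(np.degrees(x[:3]),x[3:]*1000)
o,r=load("w11")
Rt=q2R(o["tool_rot"]); o4,_=load("w4"); R4=q2R(o4["tool_rot"])
M=np.array([[0,1,0],[1,0,0],[0,0,-1.]]) # lifter->tool
def lift(Rt): return (Rt*R.from_rotvec(x[:3])).as_matrix()@M
L=lift(Rt); print("lifter axes world (cols)",L, "yaw",np.arctan2(L[1,0],L[0,0]))
print("pitch deg (nose up +)",np.degrees(np.arcsin(L[2,0])),"roll: y axis up",np.degrees(np.arcsin(L[2,1])))
# reference: w4 tilt
L4=R4.as_matrix()@M; print("w4",np.degrees(L4[2,:2]))
# board rear top corners
for rc in [(140+372/2.6,150+107/2.6),(140+375/2.6,150+618/2.6)]:pass
w=[onz(r,(140+a/2.6,150+c/2.6),.034+.0345+.0025+.008,o) for a,c in [(360,108),(360,621)]]
print(w,np.linalg.norm(np.subtract(*w)))
```

```text
[ 1.66350756  1.10764363 -0.15297161] [ 0.10566266 -0.98879627  0.3683888 ]
lifter axes world (cols) [[ 2.12458245e-01  9.77162791e-01 -3.79128774e-03]
 [-9.77003807e-01  2.12492066e-01  1.76262301e-02]
 [ 1.80293148e-02 -4.07353569e-05  9.99837458e-01]] yaw -1.3566710287689174
pitch deg (nose up +) 1.0330596160996617 roll: y axis up -0.0023339640299706527
w4 [0.02368595 0.07565719]
[array([ 0.41666054, -0.44390018,  0.079     ]), array([ 0.56126095, -0.4116729 ,  0.079     ])] 0.14814815721248573
```

Run:
```python
from h import *
from station import *
o=get_obs()
for p in [[.478,-.382,.325],[.54,-.25,.325],[.56,-.10,.325],[.56,0.02,.325],[.53,.17,.325]]: print(p,np.round(delta(o,p)[0],2))
```

```text
[0.478, -0.382, 0.325] [-0.09  0.19 -4.45]
[0.54, -0.25, 0.325] [ 3.43 -4.44 -4.74]
[0.56, -0.1, 0.325] [  5.47 -10.14  -5.04]
[0.56, 0.02, 0.325] [  6.48 -14.82  -5.28]
[0.53, 0.17, 0.325] [  6.56 -20.93  -5.57]
```

>>> apply_moves:
  moves:
    - [[0,0,-0.5],[0.05,0,0],-1]
    - [[0,0.1,-1.3],[0.1,0,0],-1]
    - [[0,0.1,-2.3],[0.1,0,0],-1]
    - [[0,0.15,-3.3],[0.1,0,0],-1]
    - [[0.2,0,-4.1],[0.1,0,0],-1]
    - [[0.7,-0.6,-4.5],[0.1,0,0],-1]
    - [[1.5,-1.6,-4.55],[0.1,0,0],-1]
    - [[2.3,-2.8,-4.65],[0.1,0,0],-1]
    - [[3.0,-4.0,-4.7],[0.1,0,0],-1]
    - [[3.6,-5.2,-4.75],[0.1,0,0],-1]
    - [[4.2,-6.4,-4.8],[0.1,0,0],-1]
    - [[4.7,-7.6,-4.9],[0.1,0,0],-1]
    - [[5.1,-8.8,-4.95],[0.1,0,0],-1]
    - [[5.4,-9.9,-5.0],[0.1,0,0],-1]
    - [[5.5,-10.4,-5.05],[0.1,0,0],-1]
    - [[5.5,-10.4,-5.05],[0.1,0,0],-1]

```text
t: 14.68
eef_pos: [0.5594, -0.0923, 0.3253]
tool_rot: [0.016, 0.994, 0.106, -0.008]
contact_force: [0.9, 0.1, -2.4]
gripper_width: 0.26
```

```bash
python3 st.py 12 100 240 240 440; python3 -c "
import cv2
im=cv2.imread('pics/w12.png');cv2.imwrite('pics/w12z.png',cv2.resize(im[140:370,150:430],None,fx=2.6,fy=2.6,interpolation=cv2.INTER_CUBIC))"
```

```text
{'t': 14.675, 'q': [0.4966, 0.3381, -0.5725, 1.7595, 0.237, 1.1204, 0.056], 'eef_pos': [0.5594, -0.0923, 0.3253], 'tool_rot': [0.0158, 0.9942, 0.1065, -0.008], 'contact_force': [0.9189, 0.1441, -2.3871], 'torque': [0.0589, -0.0121, -0.0058], 'gripper_width': 0.2598}
TCP in stop -0.4302027776787538 0.12868555872803675
```

View pics/s12z.png

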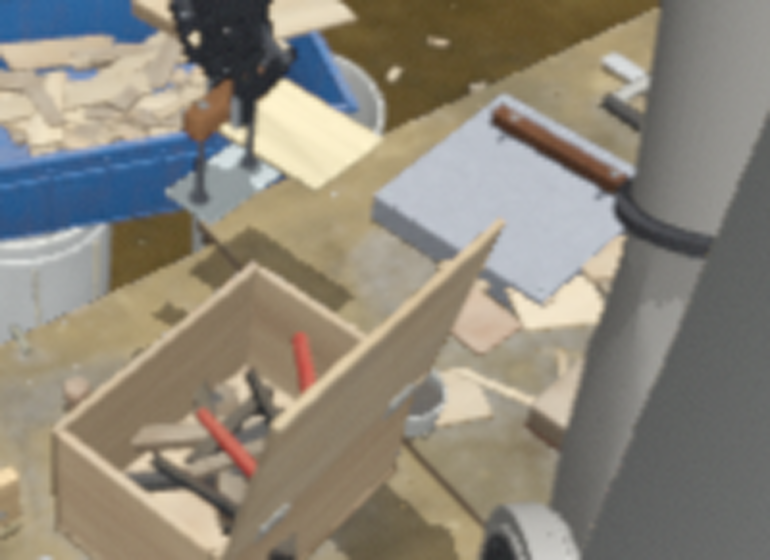

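View pics/w12.png

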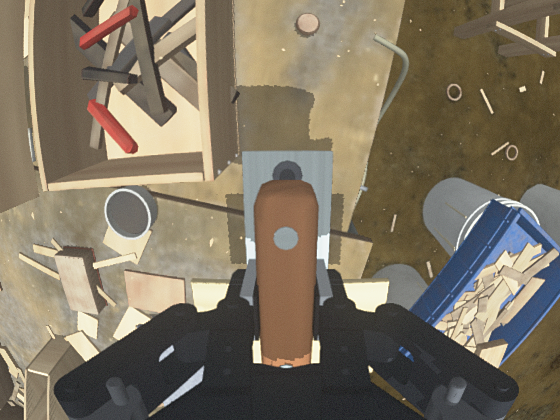

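Run:
```python
from h import *
from station import *
o=get_obs()
for p in [[.56,0.02,.325],[.53,.17,.325]]: print(p,np.round(delta(o,p)[0],2))
```

```text
[0.56, 0.02, 0.325] [ 0.98 -4.48 -0.15]
[0.53, 0.17, 0.325] [  1.05 -10.59  -0.34]
```

>>> apply_moves:
  moves:
    - [[0.1,-0.5,0],[0,0,0],-1]
    - [[0.4,-1.5,-0.05],[0,0,0.1],-1]
    - [[0.7,-2.8,-0.1],[0,0,0.3],-1]
    - [[0.9,-4.1,-0.15],[0,0,0.5],-1]
    - [[1.0,-5.4,-0.2],[0,0,0.7],-1]
    - [[1.05,-6.7,-0.2],[0,0,0.9],-1]
    - [[1.05,-8.0,-0.25],[0,0,1.1],-1]
    - [[1.05,-9.2,-0.3],[0,0,1.2],-1]
    - [[1.05,-10.1,-0.35],[0,0,1.28],-1]
    - [[1.05,-10.6,-0.35],[0,0,1.28],-1]
    - [[1.05,-10.6,-0.35],[0,0,1.28],-1]

```text
t: 16.15
eef_pos: [0.5294, 0.1719, 0.3255]
tool_rot: [0.016, 1.0, -0.005, -0.006]
contact_force: [0.9, -0.1, -2.0]
gripper_width: 0.259
```

```bash
python3 st.py 13 100 240 160 360; python3 -c "
import cv2
im=cv2.imread('pics/w13.png');cv2.imwrite('pics/w13z.png',cv2.resize(im[20:240,170:420],None,fx=3,fy=2.7,interpolation=cv2.INTER_CUBIC))"
```

```text
{'t': 16.15, 'q': [0.0778, 0.3393, -0.6413, 1.7706, 0.2455, 1.1354, -0.6577], 'eef_pos': [0.5294, 0.1719, 0.3255], 'tool_rot': [0.0165, 0.9998, -0.0054, -0.0062], 'contact_force': [0.9043, -0.0549, -1.9692], 'torque': [0.1212, 0.0302, -0.0448], 'gripper_width': 0.2587}
TCP in stop -0.6948306098241174 0.1549587866682798
```

View pics/w13.png

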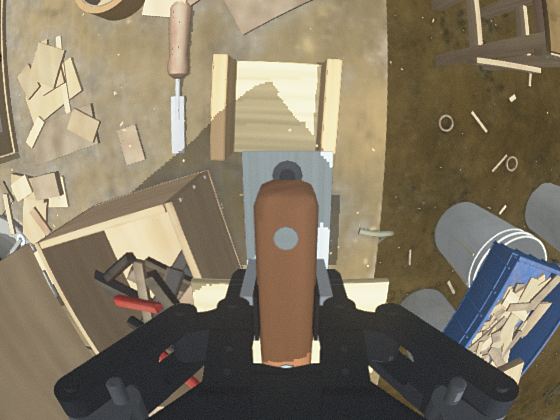

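View pics/s13z.png

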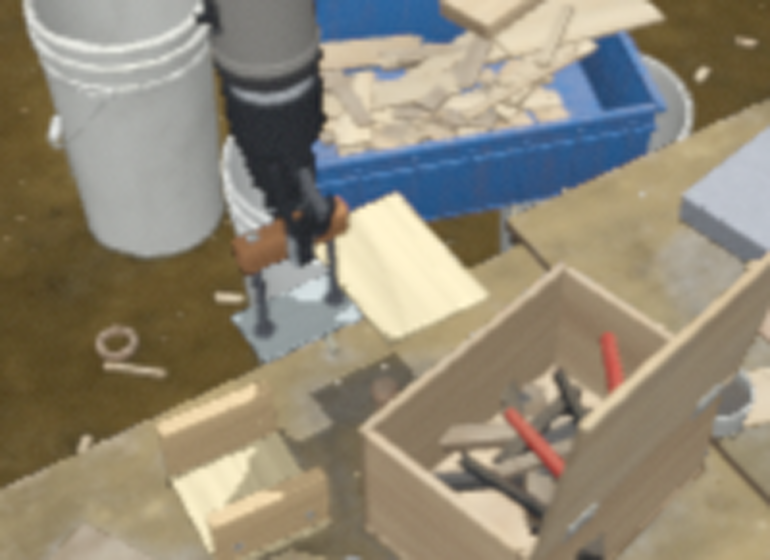

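View pics/w13z.png

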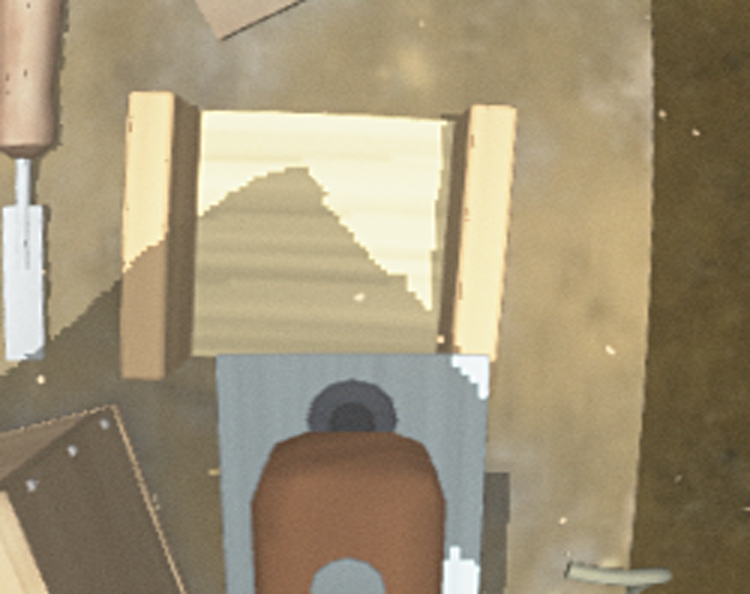

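Run:
```python
from h import *
o,r=load("w13")
zz=lambda p:(20+p[1]/2.7,170+p[0]/3)
pts=[(128,92),(176,93),(121,377),(165,379),(470,104),(518,106),(497,358)]
mod=[(-.055,-.064),(-.055,-.048),(.055,-.064),(.055,-.048),(-.055,.048),(-.055,.064),(.055,.064)]
w=np.array([onz(r,zz(p),.07,o) for p in pts]); print(np.round(w,4))
for k in [range(6),range(7)]:
    k=list(k); y,t,e=fit2(np.array(mod)[k],w[k]); print(y,t,np.round(e*1000,1).tolist())
# free height solve: scale
from scipy.optimize import least_squares
def f(p):
    W=np.c_[np.array(mod)@np.array([[np.cos(p[0]),np.sin(p[0])],[-np.sin(p[0]),np.cos(p[0])]])+p[1:3],np.full(7,p[3])]
    return (proj(r,W,o)-[zz(q) for q in pts])[:6].ravel()
s=least_squares(f,[-1.58,.5,.245,.07]); print(s.x,np.round(s.fun,1))
```

```text
[[0.4565 0.3037 0.07  ]
 [0.4727 0.302  0.07  ]
 [0.4497 0.1958 0.07  ]
 [0.4652 0.1946 0.07  ]
 [0.5681 0.2957 0.07  ]
 [0.5838 0.2955 0.07  ]
 [0.5775 0.2012 0.07  ]]
-1.640407913614581 [0.51667614 0.24494935] [[-0.1, -0.6], [0.0, -1.2], [0.7, 1.3], [0.2, 1.1], [-0.3, -0.8], [-0.5, 0.1]]
-1.6148322490445313 [0.51699553 0.2473353 ] [[1.1, -1.4], [1.2, -2.4], [-0.9, 0.6], [-1.5, 0.1], [0.7, -4.5], [0.5, -4.0], [-1.1, 11.6]]
[-1.64043688  0.51631158  0.24507177  0.06644826] [-0.2  0.6 -0.7  0.2  0.5 -0.1  0.4  0.2 -0.4 -0.5  0.4 -0.4]
```

```bash
cat > ov.py <<'E'
from h import *
def overlay(cam,o,fn,out,t,y,crop,sc):
    im=cv2.imread(f"pics/{fn}.png"); r0,r1,c0,c1=crop
    z=cv2.resize(im[r0:r1,c0:c1],None,fx=sc,fy=sc,interpolation=cv2.INTER_CUBIC)
    M=T([*t,0],y)
    def poly(P,col):
        W=(np.c_[P,np.ones(len(P))]@M.T)[:,:3]; p=proj(cam,W,o)
        q=np.stack([(p[:,1]-c0+.5)*sc,(p[:,0]-r0+.5)*sc],1).astype(int)
        cv2.polylines(z,[q.reshape(-1,1,2)],True,col,1)
    for s in (-1,1):
        poly(np.array([(-.055,s*.048,.07),(.055,s*.048,.07),(.055,s*.064,.07),(-.055,s*.064,.07)]),(0,0,255))
    cv2.imwrite(f"pics/{out}.png",z)
if __name__=="__main__":
    d=pickle.load(open("d0.pkl","rb"))
    t,y=(.5165,.245),-1.640
    overlay(d["top"],None,"top0","ovt",t,y,(165,225,205,275),9)
    overlay(d["scene"],None,"scene0","ovs",t,y,(185,245,190,260),9)
    o,r=load("w13"); overlay(r,o,"w13","ovw",t,y,(40,180,190,360),4)
    a=[cv2.imread(f"pics/{n}.png") for n in("ovt","ovs")]
    cv2.imwrite("pics/ov2.png",cv2.resize(np.hstack(a),None,fx=.63,fy=.63))
E
python3 ov.py
```

```text
(no output)
```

View pics/ov2.png

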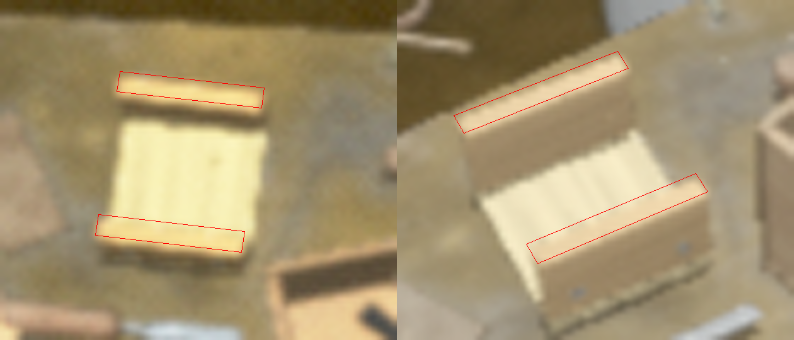

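View pics/ovw.png

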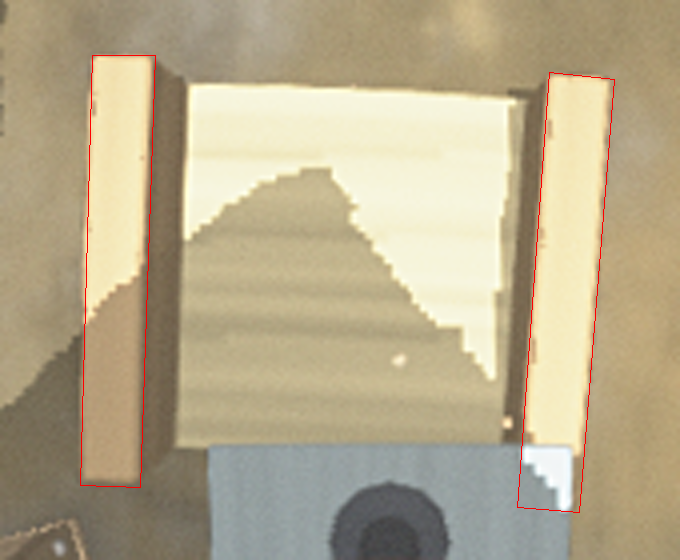

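```bash
python3 -c "
import cv2
im=cv2.imread('pics/w13.png');cv2.imwrite('pics/w13b.png',cv2.resize(im[260:320,180:400],None,fx=3.6,fy=8,interpolation=cv2.INTER_CUBIC))"
```

```text
(no output)
```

View pics/w13b.png

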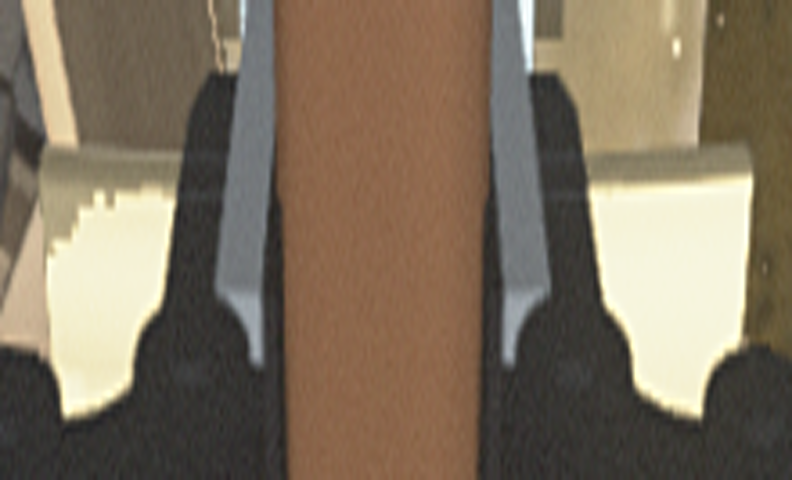

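Run:
```python
from rel import *
o,r=load("w13"); p=np.array(o["eef_pos"])
x=np.r_[np.radians([1.66,1.11,-.15]),0,0,0]
M=np.array([[0,1,0],[1,0,0],[0,0,-1.]])
L=(q2R(o["tool_rot"])*R.from_rotvec(x[:3])).as_matrix()@M
yl=np.arctan2(L[1,0],L[0,0]); print("lifter yaw",yl,"pitch",np.degrees(L[2,0]),"roll",np.degrees(L[2,1]))
for nm,pr in [("top",[(282.8,191.9),(282.75,388.6)]),("bot",[(278.6,191.7),(278.75,388.9)])]:
  for dz in [.131,.133,.135,.137,.143]:
    w=np.array([onz(r,a,p[2]-dz,o) for a in pr]); v=w[1]-w[0]; m=w.mean(0)-p
    by=np.arctan2(v[1],v[0])-np.pi/2
    print(nm,dz,"len",np.linalg.norm(v),"yaw",by,"rear rel TCP along/lat",m[:2]@[np.cos(yl),np.sin(yl)],m[:2]@[-np.sin(yl),np.cos(yl)])
```

```text
lifter yaw -1.5789163869326903 pitch 0.22998079965979837 roll 0.40575010000837997
top 0.131 len 0.14540422068778394 yaw -1.577754283160707 rear rel TCP along/lat 0.04547692438996427 0.001977945179867685
top 0.133 len 0.14686633373034336 yaw -1.577754283160707 rear rel TCP along/lat 0.04673517059463768 0.001980272071114029
top 0.135 len 0.14832844677290288 yaw -1.577754283160707 rear rel TCP along/lat 0.04799341679931112 0.0019825989623602626
top 0.137 len 0.1497905598154623 yaw -1.577754283160707 rear rel TCP along/lat 0.04925166300398456 0.0019849258536066066
top 0.143 len 0.15417689894314063 yaw -1.5777542831607072 rear rel TCP along/lat 0.05302640161800485 0.0019919065273455287
bot 0.131 len 0.14476945814958517 yaw -1.5790381678313201 rear rel TCP along/lat 0.041907172548590624 0.0020233386441877665
bot 0.133 len 0.14622518833350662 yaw -1.57903816783132 rear rel TCP along/lat 0.04312952309149243 0.0020261219896960283
bot 0.135 len 0.14768091851742804 yaw -1.57903816783132 rear rel TCP along/lat 0.044351873634394266 0.002028905335204179
bot 0.137 len 0.1491366487013494 yaw -1.57903816783132 rear rel TCP along/lat 0.0455742241772961 0.002031688680712441
bot 0.143 len 0.15350383925311353 yaw -1.57903816783132 rear rel TCP along/lat 0.049241275806001565 0.0020400387172370043
```

```bash
cat > tgt.py <<'E'
from rel import *
from station import get_obs
M=np.array([[0,1,0],[1,0,0],[0,0,-1.]])
REL=R.from_rotvec(np.radians([1.66,1.11,-.15]))
def target(o,pos,yaw,pitch=0):
    c,s=np.cos(yaw),np.sin(yaw); Lz=np.array([[c,-s,0],[s,c,0],[0,0,1]])@R.from_rotvec([0,-np.radians(pitch),0]).as_matrix()
    Rt=Lz@np.linalg.inv(M)@REL.inv().as_matrix()
    return delta(o,pos,Rt=Rt)
def state(o):
    L=(q2R(o["tool_rot"])*REL).as_matrix()@M
    return np.arctan2(L[1,0],L[0,0]),np.degrees(L[2,0]),np.degrees(L[2,1])
E
python3 - <<'E'
from tgt import *
o=get_obs(); print(state(o))
for p in [[.5214,.3439,.325],[.5214,.3439,.235]]:
    d,rv=target(o,p,-1.640); print(np.round(d,3),np.round(rv,3))
E
```

```text
(np.float64(-1.5814938288050182), np.float64(0.28551374983231403), np.float64(0.4080621771378866))
[-0.438 -6.938 -0.214] [ 0.034 -0.051  0.333]
[-0.394 -7.061  3.384] [ 0.034 -0.051  0.333]
```

>>> apply_moves:
  moves:
    - [[0,-0.5,0],[0.03,-0.05,0.05],-1]
    - [[-0.1,-1.5,0],[0.03,-0.05,0.1],-1]
    - [[-0.2,-2.7,-0.1],[0.03,-0.05,0.2],-1]
    - [[-0.3,-4.0,-0.1],[0.03,-0.05,0.25],-1]
    - [[-0.4,-5.3,-0.15],[0.03,-0.05,0.33],-1]
    - [[-0.44,-6.4,-0.2],[0.03,-0.05,0.33],-1]
    - [[-0.44,-6.94,-0.2],[0.03,-0.05,0.33],-1]
    - [[-0.43,-6.95,0.3],[0.03,-0.05,0.33],-1]
    - [[-0.42,-7.0,1.2],[0.03,-0.05,0.33],-1]
    - [[-0.41,-7.02,2.1],[0.03,-0.05,0.33],-1]
    - [[-0.4,-7.05,2.8],[0.03,-0.05,0.33],-1]
    - [[-0.39,-7.06,3.2],[0.03,-0.05,0.33],-1]
    - [[-0.39,-7.06,3.2],[0.03,-0.05,0.33],-1]

```text
t: 17.88
eef_pos: [0.521, 0.3446, 0.2392]
tool_rot: [0.015, 0.999, -0.035, -0.01]
contact_force: [0.2, -0.1, -2.4]
gripper_width: 0.268
```

```bash
python3 st.py 14 170 270 150 290
python3 - <<'E'
from tgt import *
o,r=load("w14"); print(state(o))
import station
im=cv2.imread("pics/w14.png"); cv2.imwrite("pics/w14b.png",cv2.resize(im[260:320,180:400],None,fx=3.6,fy=8,interpolation=cv2.INTER_CUBIC))
grab("top","t14"); im=cv2.imread("pics/t14.png"); cv2.imwrite("pics/t14z.png",cv2.resize(im[150:250,170:300],None,fx=6,fy=6,interpolation=cv2.INTER_CUBIC))
E
```

```text
{'t': 17.875, 'q': [-0.2383, 0.5492, -0.623, 1.6884, 0.3618, 1.0585, -1.0535], 'eef_pos': [0.521, 0.3446, 0.2392], 'tool_rot': [0.0145, 0.9992, -0.0352, -0.0105], 'contact_force': [0.1921, -0.0538, -2.4394], 'torque': [0.1603, 0.069, 0.0492], 'gripper_width': 0.2681}
TCP in stop -0.8654429949406877 0.18304579876666044
(np.float64(-1.6386578407812933), np.float64(0.042350849825749846), np.float64(-0.03617256171209699))
```

View pics/s14z.png

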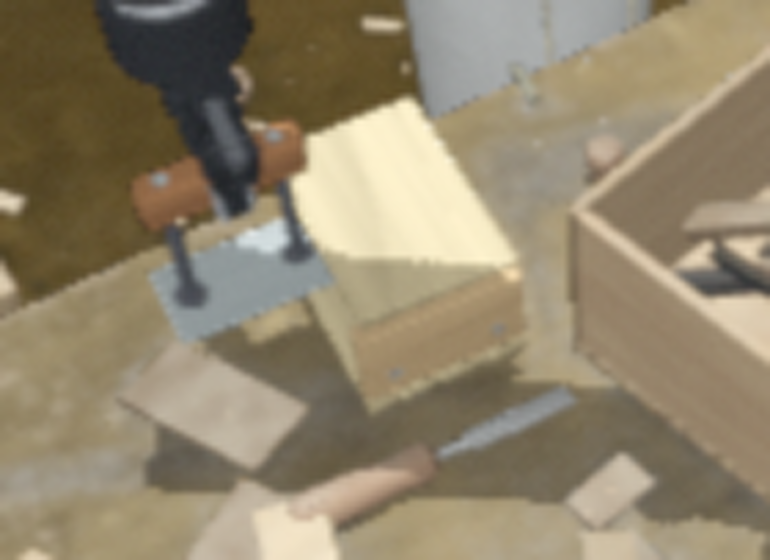

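View pics/w14.png

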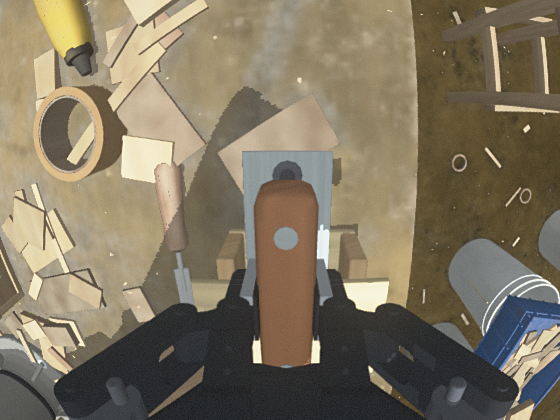

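View pics/t14z.png

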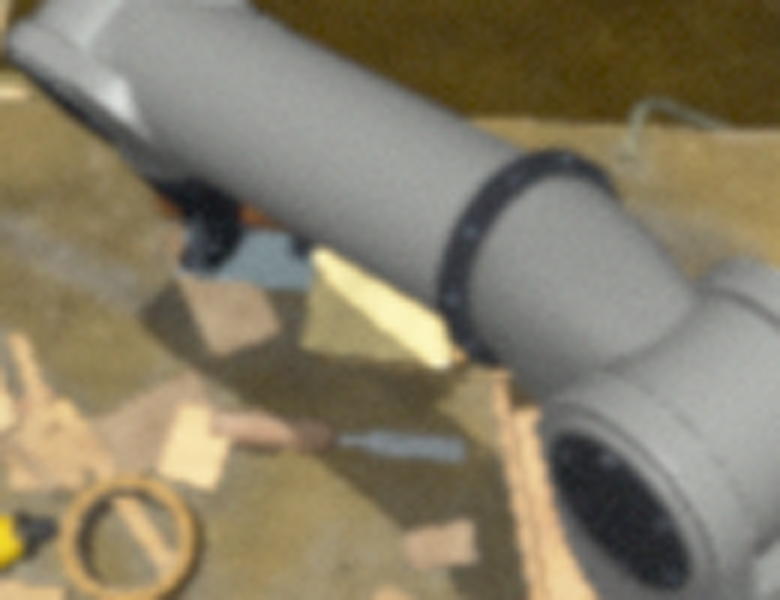

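Run:
```python
from h import *
im=cv2.imread("pics/w14.png"); cv2.imwrite("pics/w14c.png",cv2.resize(im[215:295,180:400],None,fx=3.6,fy=6,interpolation=cv2.INTER_CUBIC))
```

```text
(no output)
```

View pics/w14c.png

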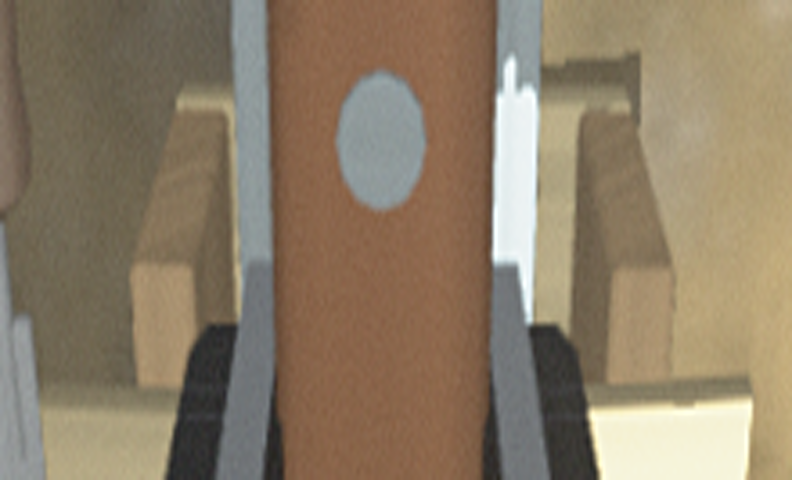

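Run:
```python
from tgt import *
o,r=load("w14"); p=np.array(o["eef_pos"]); yl=state(o)[0]
zz=lambda q:(215+q[1]/6,180+q[0]/3.6)
pts=[(132,264),(193,264),(612,268),(672,268)]
w=np.array([onz(r,zz(q),.07,o) for q in pts]); print(np.round(w,4))
mod=[(-.055,-.064),(-.055,-.048),(-.055,.048),(-.055,.064)]
y,t,e=fit2(mod,w); print("rack",y,t,np.round(e*1000,1).tolist())
b=np.array([onz(r,zz(q),p[2]-.137,o) for q in [(40,412),(751,404)]]); v=b[1]-b[0]; by=np.arctan2(v[1],v[0])-np.pi/2
c=b.mean(0)[:2]+.05*np.array([np.cos(by),np.sin(by)])
print("board len",np.linalg.norm(v),by,"centre",c)
```

```text
[[0.4573 0.3042 0.07  ]
 [0.4718 0.3036 0.07  ]
 [0.5681 0.2968 0.07  ]
 [0.5823 0.2956 0.07  ]]
rack -1.6401676794047244 [0.51605364 0.24520613] [[1.2, -0.3], [-0.2, 0.2], [0.3, 0.1], [-1.4, -0.0]]
board len 0.15040042655668345 -1.6247588033796816 centre [0.51531835 0.24593094]
```

>>> apply_moves:
  moves:
    - [[0,0,0.4],[0,0,0],-1]
    - [[0,0,0.7],[0,0,0],-1]
    - [[0,0,0.85],[0,0,0],-1]
    - [[0,0,0.93],[0,0,0],-1]
    - [[0,0,1.0],[0,0,0],-1]
    - [[0,0,1.08],[0,0,0],-1]
    - [[0,0,1.16],[0,0,0],-1]
    - [[0,0,1.25],[0,0,0],-1]
    - [[0,0,1.35],[0,0,0],-1]
    - [[0,0,1.35],[0,0,0],-1]

```text
t: 19.27
eef_pos: [0.5202, 0.3442, 0.2059]
tool_rot: [0.014, 0.999, -0.035, -0.01]
contact_force: [0.2, -0.2, -1.6]
gripper_width: 0.26
```

```bash
python3 st.py 15 170 270 150 290
python3 - <<'E'
from h import *
im=cv2.imread("pics/w15.png"); cv2.imwrite("pics/w15c.png",cv2.resize(im[140:300,180:400],None,fx=3.6,fy=3.6,interpolation=cv2.INTER_CUBIC))
E
```

```text
{'t': 19.275, 'q': [-0.2496, 0.5841, -0.608, 1.7169, 0.3894, 1.0, -1.0753], 'eef_pos': [0.5202, 0.3442, 0.2059], 'tool_rot': [0.0142, 0.9992, -0.035, -0.0102], 'contact_force': [0.2079, -0.2054, -1.5822], 'torque': [0.085, 0.0088, 0.0185], 'gripper_width': 0.2601}
TCP in stop -0.8651758714248168 0.18218289361872478
```

View pics/s15z.png

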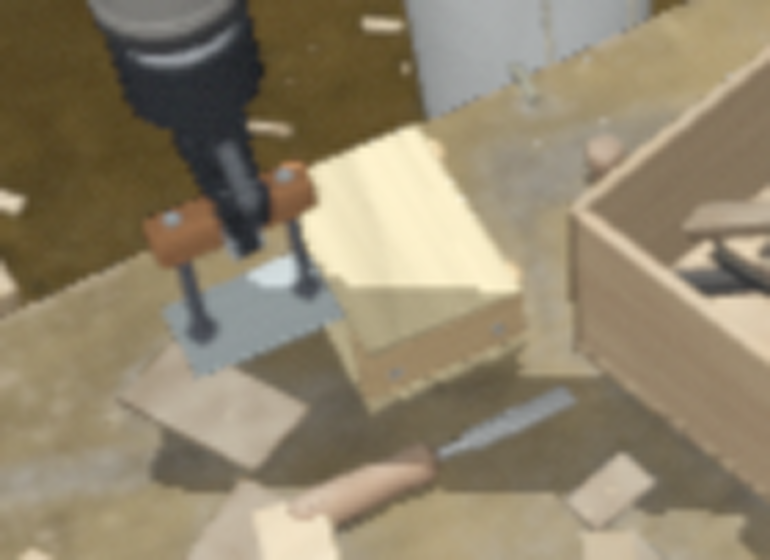

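View pics/w15c.png

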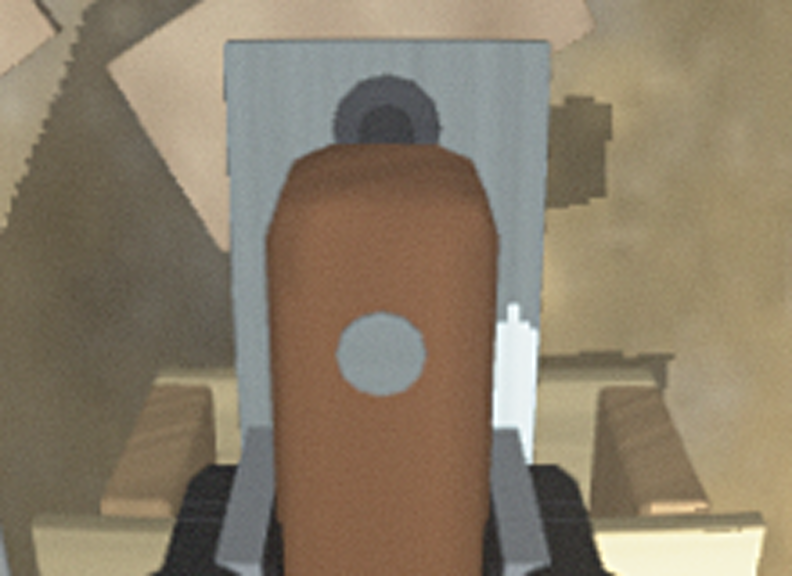

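Run:
```python
from tgt import *
o=get_obs(); p=np.array(o["eef_pos"]); u=np.array([.0692,.9976,0])
for L in [0,.06,.14]:
    print(L,np.round(delta(o,p+L*u+[0,0,-.004])[0],3))
```

```text
0 [ 0.003 -0.005  0.16 ]
0.06 [ 1.000e-03 -2.404e+00  9.100e-02]
0.14 [-3.000e-03 -5.602e+00 -2.000e-03]
```

>>> apply_moves:
  moves:
    - [[0,0,0.16],[0,0,0],-1]
    - [[0,-0.3,0.16],[0,0,0],-1]
    - [[0,-0.9,0.14],[0,0,0],-1]
    - [[0,-1.6,0.12],[0,0,0],-1]
    - [[0,-2.4,0.1],[0,0,0],-1]
    - [[0,-3.2,0.07],[0,0,0],-1]
    - [[0,-4.0,0.04],[0,0,0],-1]
    - [[0,-4.8,0.02],[0,0,0],-1]
    - [[0,-5.4,0],[0,0,0],-1]
    - [[0,-5.6,0],[0,0,0],-1]
    - [[0,-5.6,0],[0,0,0],-1]

```text
t: 20.75
eef_pos: [0.53, 0.4839, 0.2019]
tool_rot: [0.014, 0.999, -0.035, -0.01]
contact_force: [-0.7, -0.2, -1.5]
gripper_width: 0.263
```

```bash
python3 st.py 16 160 300 100 300
python3 - <<'E'
from station import *
from h import *
grab("top","t16"); im=cv2.imread("pics/t16.png"); cv2.imwrite("pics/t16z.png",cv2.resize(im[150:250,170:300],None,fx=6,fy=6,interpolation=cv2.INTER_CUBIC))
E
```

```text
{'t': 20.75, 'q': [-0.4608, 0.7255, -0.5828, 1.4698, 0.4199, 1.1092, -1.1989], 'eef_pos': [0.53, 0.4839, 0.2019], 'tool_rot': [0.0143, 0.9992, -0.0349, -0.0101], 'contact_force': [-0.7343, -0.1568, -1.5215], 'torque': [0.073, -0.0811, 0.0095], 'gripper_width': 0.2633}
TCP in stop -0.9997243640990352 0.22113722211467257
```

View pics/s16z.png

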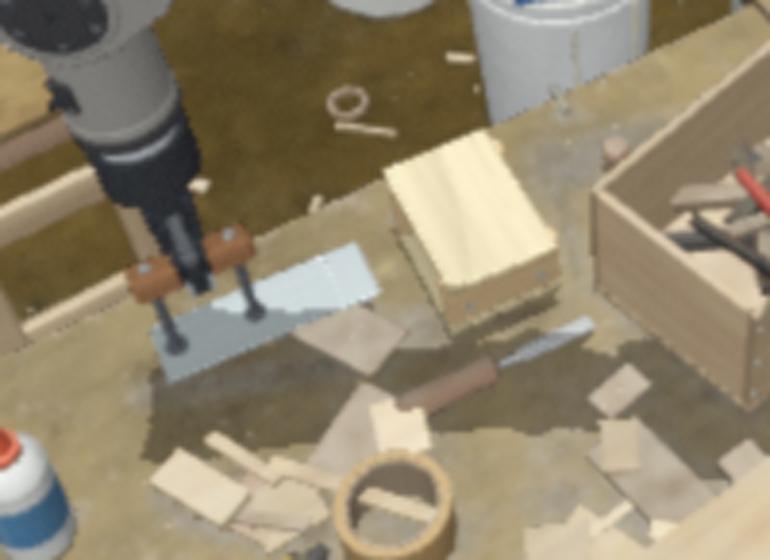

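View pics/w16.png

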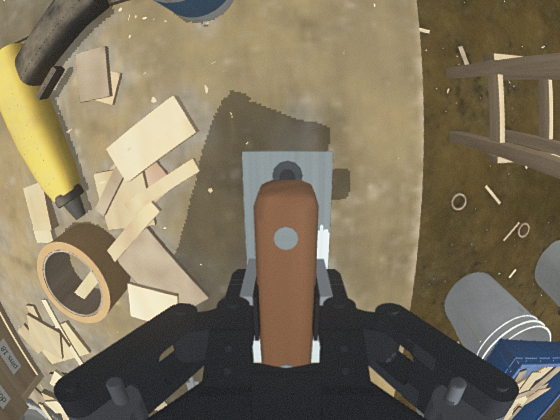

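Run:
```python
from tgt import *
o=get_obs()
for p in [[.53,.484,.33],[.56,.2,.33],[.5575,-.076,.33],[.5575,-.076,.165]]:
    d,rv=target(o,p,-1.652); print(np.round(d,2),np.round(rv,2))
d0=pickle.load(open("d0.pkl","rb")); print("knob",onz(d0["top"],(120+146/2,90+370/2),.015))
```

```text
[-0.12  0.11 -5.12] [ 0.01 -0.01  0.07]
[ 1.89 11.35 -4.82] [ 0.01 -0.01  0.07]
[ 2.57 22.37 -4.51] [ 0.01 -0.01  0.07]
[ 2.7  22.17  2.09] [ 0.01 -0.01  0.07]
knob [0.53852542 0.08113366 0.015     ]
```

>>> apply_moves:
  moves:
    - [[0,0,-1.0],[0,0,0],-1]
    - [[0,0,-2.5],[0,0,0],-1]
    - [[0,0.1,-4.0],[0,0,0.07],-1]
    - [[0.1,0.5,-5.1],[0,0,0.07],-1]
    - [[0.4,2.0,-5.1],[0,0,0.07],-1]
    - [[0.8,4.0,-5.05],[0,0,0.07],-1]
    - [[1.1,6.0,-5.0],[0,0,0.07],-1]
    - [[1.5,8.0,-4.9],[0,0,0.07],-1]
    - [[1.8,10.0,-4.85],[0,0,0.07],-1]
    - [[2.0,12.0,-4.8],[0,0,0.07],-1]
    - [[2.2,14.0,-4.75],[0,0,0.07],-1]
    - [[2.3,16.0,-4.7],[0,0,0.07],-1]
    - [[2.4,18.0,-4.65],[0,0,0.07],-1]
    - [[2.5,20.0,-4.6],[0,0,0.07],-1]
    - [[2.57,21.6,-4.5],[0,0,0.07],-1]
    - [[2.57,22.37,-4.5],[0,0,0.07],-1]
    - [[2.57,22.37,-4.5],[0,0,0.07],-1]

```text
t: 23.02
eef_pos: [0.5573, -0.076, 0.3295]
tool_rot: [0.014, 0.999, -0.042, -0.01]
contact_force: [0.3, 1.2, -1.1]
gripper_width: 0.263
```

```bash
python3 st.py 17 100 240 160 360
python3 - <<'E'
from tgt import *
o=get_obs(); print(state(o))
d,rv=target(o,[.5575,-.076,.16],-1.652); print(np.round(d,3),np.round(rv,3))
grab("top","t17"); im=cv2.imread("pics/t17.png"); cv2.imwrite("pics/t17z.png",cv2.resize(im[150:250,170:300],None,fx=6,fy=6,interpolation=cv2.INTER_CUBIC))
E
```

```text
{'t': 23.025, 'q': [0.4411, 0.3238, -0.5325, 1.7609, 0.2083, 1.131, -0.2468], 'eef_pos': [0.5573, -0.076, 0.3295], 'tool_rot': [0.0142, 0.999, -0.0423, -0.0099], 'contact_force': [0.3011, 1.1946, -1.064], 'torque': [0.1119, -0.0105, 0.0157], 'gripper_width': 0.2626}
TCP in stop -0.4465319749349522 0.13003258906307028
(np.float64(-1.6482388512367934), np.float64(-0.0610985490990328), np.float64(0.06060717969581503))
[ 0.127 -0.074  6.787] [-0.006 -0.007  0.021]
```

View pics/t17z.png

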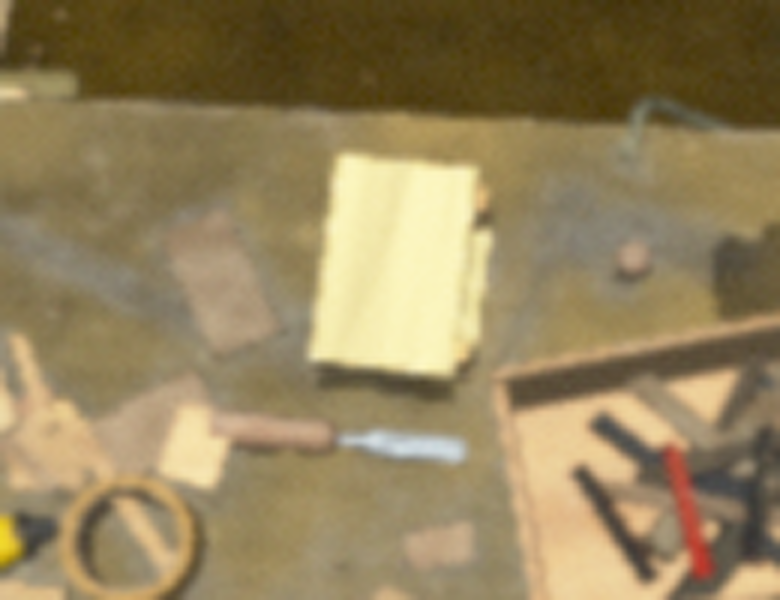

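View pics/w17.png

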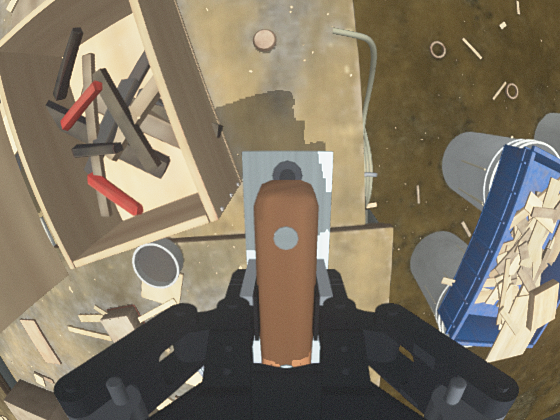

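```bash
python3 - <<'E'
from h import *
o,r=load("t17")
zz=lambda q:(150+q[1]/6-.4,170+q[0]/6-.4)
w=np.array([onz(r,zz(q),.078) for q in [(340,153),(480,167),(455,378),(310,360)]]); print(np.round(w,4))
y,t,e=fit2([(-.05,.075),(.05,.075),(.05,-.075),(-.05,-.075)],w); print("board top",y,t,np.round(e*1000,1).tolist())
c,s=np.cos(-1.640),np.sin(-1.640); d=t-[.5163,.2451]; print("in rack",d@[c,s],d@[-s,c])
E
python3 -c "
import pickle,cv2
im=cv2.imread('pics/s17.png');cv2.imwrite('pics/s17y.png',cv2.resize(im[180:260,180:270],None,fx=8,fy=7,interpolation=cv2.INTER_CUBIC))"
```

```text
[[0.5906 0.2925 0.078 ]
 [0.5854 0.1922 0.078 ]
 [0.4314 0.2    0.078 ]
 [0.4391 0.3021 0.078 ]]
board top -1.6297205491610025 [0.51163614 0.24671085] [[1.2, 0.3], [1.8, -0.1], [-2.4, -1.2], [-0.6, 1.1]]
in rack -0.0012844939787119373 -0.004764089071825258
```

View pics/s17y.png

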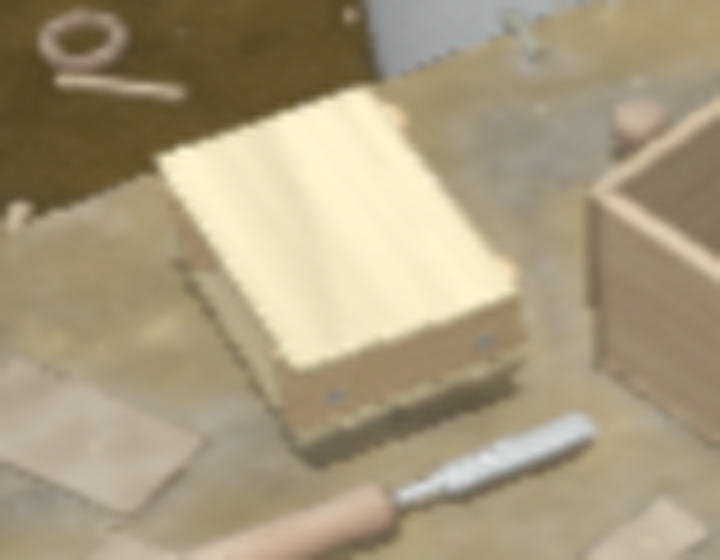

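Run:
```python
from h import *
im=cv2.imread("pics/w15.png"); cv2.imwrite("pics/w15d.png",cv2.resize(im[260:305,180:400],None,fx=3.6,fy=10,interpolation=cv2.INTER_CUBIC))
```

```text
(no output)
```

View pics/w15d.png

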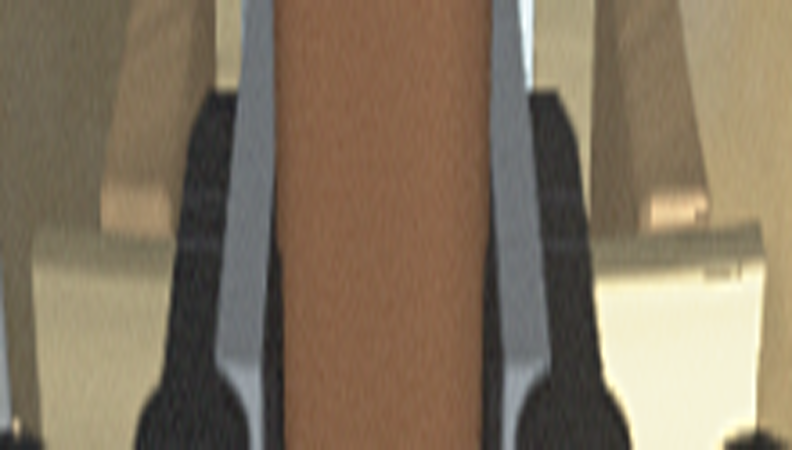

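Run:
```python
from h import *
o,r=load("w15")
zz=lambda q:(260+q[1]/10-.45,180+q[0]/3.6-.35)
rl=np.array([onz(r,zz(q),.07,o) for q in [(101,186),(707,190)]])
b=np.array([onz(r,zz(q),.078,o) for q in [(33,268),(764,262)]])
y=-1.640;c,s=np.cos(y),np.sin(y)
for n,w in (("rail",rl),("board",b)):
    v=w[1]-w[0]; m=w.mean(0)[:2]-[.5163,.2451]
    print(n,np.round(w,4).tolist(),"len",np.linalg.norm(v),"yaw",np.arctan2(v[1],v[0])-np.pi/2,"along/lat",m@[c,s],m@[-s,c])
```

```text
rail [[0.457, 0.3048, 0.07], [0.582, 0.2966, 0.07]] len 0.12524964557693413 yaw -1.6366922803248738 along/lat -0.05569444746121095 -0.0006850710607970196
board [[0.4438, 0.3027, 0.078], [0.5923, 0.294, 0.078]] len 0.14884404226410047 yaw -1.6292472180220121 along/lat -0.05327351282751812 -0.0019341750465992108
```

>>> apply_moves:
  moves:
    - [[0,0,1.0],[0,0,0],-1]
    - [[0.05,0,2.5],[0,0,0.02],-1]
    - [[0.1,-0.05,4.3],[0,0,0.02],-1]
    - [[0.12,-0.07,5.8],[0,0,0.02],-1]
    - [[0.13,-0.07,6.6],[0,0,0.02],-1]
    - [[0.13,-0.07,6.9],[0,0,0.02],-1]
    - [[0.13,-0.07,7.1],[0,0,0.02],-1]
    - [[0.13,-0.07,7.25],[0,0,0.02],-1]
    - [[0.13,-0.07,7.25],[0,0,0.02],-1]

```text
t: 24.3
eef_pos: [0.5574, -0.0788, 0.1487]
tool_rot: [0.014, 0.999, -0.043, -0.009]
contact_force: [-0.7, -0.2, -2.0]
gripper_width: 0.265
```

```bash
python3 st.py 18 100 240 160 360; python3 -c "
from tgt import *
print(state(get_obs()))"
```

```text
{'t': 24.3, 'q': [0.374, 0.5392, -0.4607, 1.9166, 0.3667, 0.7891, -0.384], 'eef_pos': [0.5574, -0.0788, 0.1487], 'tool_rot': [0.0142, 0.9989, -0.0429, -0.0095], 'contact_force': [-0.7152, -0.1706, -2.0306], 'torque': [0.097, -0.0442, -0.0155], 'gripper_width': 0.2646}
TCP in stop -0.4438617150601262 0.12957826335431116
(np.float64(-1.6540489523667825), np.float64(0.01485747685351235), np.float64(0.09903587070062272))
```

View pics/s18z.png

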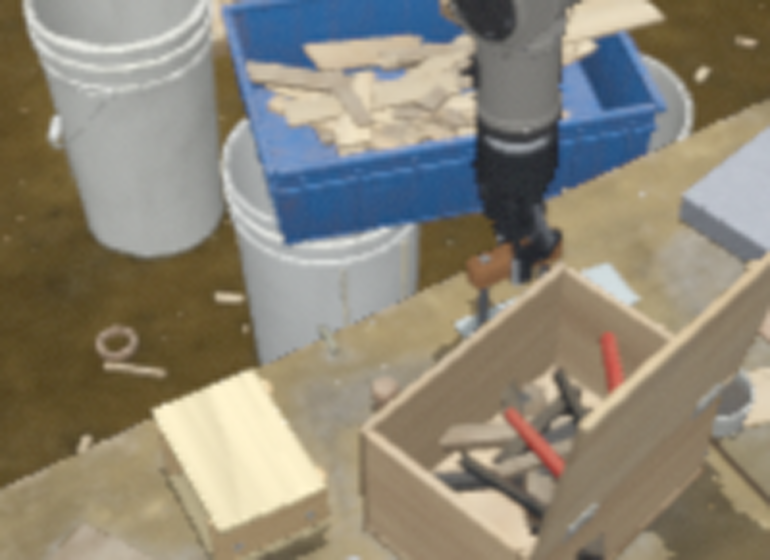

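No contact yet; lower in small steps.

>>> apply_moves:
  moves:
    - [[0,0,0.04],[0,0,0],-1]
    - [[0,0,0.08],[0,0,0],-1]
    - [[0,0,0.12],[0,0,0],-1]
    - [[0,0,0.12],[0,0,0],-1]

```text
t: 24.9
eef_pos: [0.5571, -0.0788, 0.1457]
tool_rot: [0.014, 0.999, -0.043, -0.01]
contact_force: [-2.2, -0.3, 5.1]
gripper_width: 0.265
```

>>> apply_moves:
  moves:
    - [[0,0,0],[0,0,0],-0.2]
    - [[0,0,0],[0,0,0],0.0]
    - [[0,0,0],[0,0,0],0.2]
    - [[0,0,0],[0,0,0],0.2]
    - [[0,0,0],[0,0,0],0.2]
    - [[0,0,-0.6],[0,0,0],0.2]
    - [[0,0,-2.0],[0,0,0],0.2]
    - [[0,0,-4.0],[0,0,0],0.2]
    - [[0,0,-6.0],[0,0,0],0.2]
    - [[0,0,-7.0],[0,0,0],0.2]
    - [[0,0,-7.0],[0,0,0],0.2]

```text
t: 26.28
eef_pos: [0.5618, -0.0736, 0.3232]
tool_rot: [0.014, 0.999, -0.043, -0.007]
contact_force: [0.5, 0.4, -0.0]
gripper_width: 0.595
```

```bash
python3 st.py 19 100 240 160 360; python3 -c "
from tgt import *
o=get_obs()
print(np.round(delta(o,[.52,.17,.33])[0],2))"
```

```text
{'t': 26.275, 'q': [0.437, 0.3352, -0.5362, 1.7618, 0.2182, 1.1163, -0.2603], 'eef_pos': [0.5618, -0.0736, 0.3232], 'tool_rot': [0.0144, 0.999, -0.0428, -0.0072], 'contact_force': [0.4638, 0.4282, -0.0013], 'torque': [0.0488, 0.0548, -0.0248], 'gripper_width': 0.5954}
TCP in stop -0.4479825587572788 0.1349173719754184
[-2.45 -9.57 -0.64]
```

View pics/w19.png

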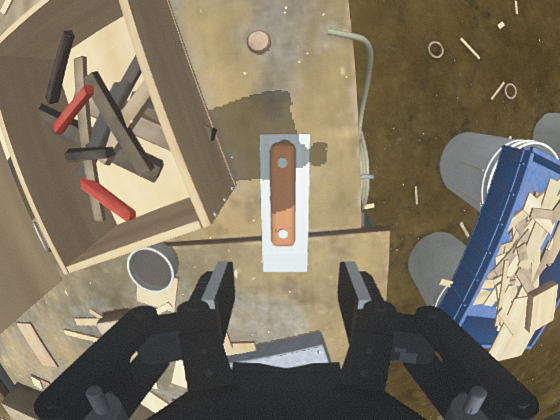

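>>> apply_moves:
  moves:
    - [[-0.5,-2,-0.3],[0,0,0],0.2]
    - [[-1.1,-4,-0.6],[0,0,0],0.2]
    - [[-1.6,-6,-0.6],[0,0,0],0.2]
    - [[-2.2,-8,-0.6],[0,0,0],0.2]
    - [[-2.45,-9.6,-0.6],[0,0,0],0.2]
    - [[-2.45,-9.6,-0.6],[0,0,0],0.2]
    - [[-2.45,-9.6,-0.6],[0,0,0],0.2]

```text
t: 27.25
eef_pos: [0.5202, 0.1697, 0.3279]
tool_rot: [0.015, 0.999, -0.043, -0.011]
contact_force: [-0.0, -0.1, 0.5]
gripper_width: 0.602
```

```bash
python3 st.py 20 100 240 160 360; python3 -c "
import cv2
im=cv2.imread('pics/w20.png');cv2.imwrite('pics/w20z.png',cv2.resize(im[30:230,160:420],None,fx=3,fy=3,interpolation=cv2.INTER_CUBIC))"
```

```text
{'t': 27.25, 'q': [0.0899, 0.3256, -0.6493, 1.7835, 0.2285, 1.141, -0.7234], 'eef_pos': [0.5202, 0.1697, 0.3279], 'tool_rot': [0.0148, 0.9989, -0.043, -0.011], 'contact_force': [-0.0474, -0.0574, 0.4663], 'torque': [0.0359, -0.0748, -0.0134], 'gripper_width': 0.6017}
TCP in stop -0.6945791925929549 0.14551332744577322
```

View pics/w20z.png

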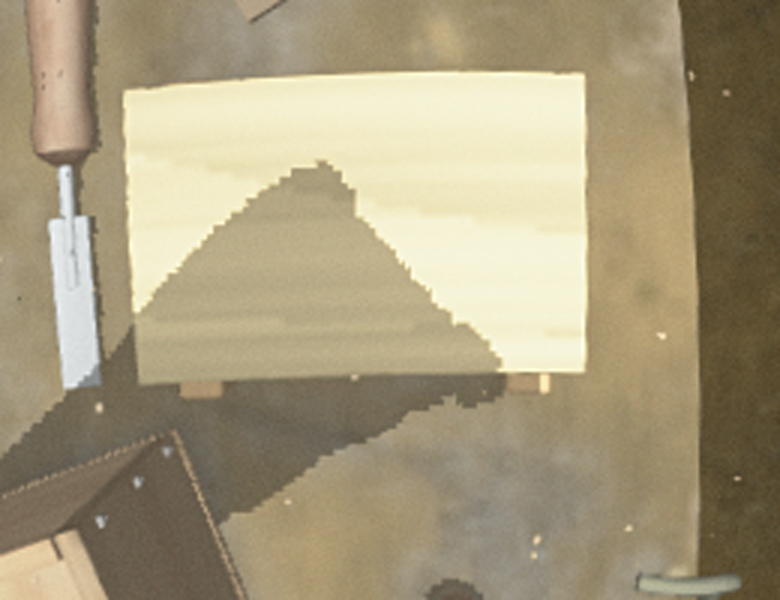

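View pics/s20z.png

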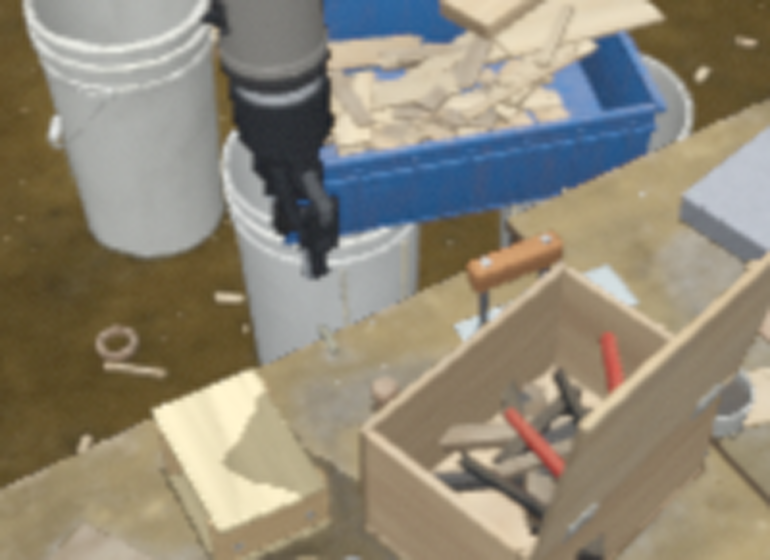

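Run:
```python
from h import *
o,r=load("w20")
zz=lambda q:(30+q[1]/3-.33,160+q[0]/3-.33)
# image up=+y => -x rack ; right=+x => +y
w=np.array([onz(r,zz(q),.078,o) for q in [(123,90),(585,72),(585,373),(139,384)]])
y,t,e=fit2([(-.05,-.075),(-.05,.075),(.05,.075),(.05,-.075)],w); print("board",y,t,np.round(e*1000,1).tolist())
rl=np.array([onz(r,zz(q),.07,o) for q in [(180,397),(222,396),(509,393),(550,391)]])
y2,t2,e2=fit2([(.055,-.064),(.055,-.048),(.055,.048),(.055,.064)],rl); print("rack",y2,t2,np.round(e2*1000,1).tolist())
for tt,yy in (((.5163,.2451),-1.640),(t2,y2)):
    c,s=np.cos(yy),np.sin(yy); d=t-tt; print("board in rack",d@[c,s],d@[-s,c],y-yy)
```

```text
board -1.6318027525122982 [0.51524877 0.24879448] [[0.4, -0.4], [-0.2, 0.1], [-0.5, 0.1], [0.2, 0.2]]
rack -1.6420095155306351 [0.51651051 0.24661851] [[0.5, 0.1], [-0.7, 0.0], [1.1, -0.5], [-0.8, 0.4]]
board in rack -0.003612950521602703 -0.001304182068560696 0.008197247487701675
board in rack -0.002080682425136553 -0.001413365300176557 0.010206763018336895
```

```bash
python3 -c "
from station import *
print(hand_in()); print(get_obs()['t'])"
```

```text
the job is handed in; nothing more can be done
None
the job is handed in; nothing more can be done
```

The board is on the drying stand, across both rails. The lifter is back flat on the bench at its starting place, and the job is handed in after about 27 s of robot time.

- **Work done:** I gripped the lifter by its handle and slid the blade along the base until the board met the stop strip. I worked the blade about 88 mm under and lifted the board level. I carried it past the tool box with the blade about 175 mm up, set it on the rails, lowered the blade clear and drew it out.
- **Board position:** The last wrist-camera picture puts the board about 2–3.5 mm off centre along the rails, about 1.3 mm off across them, and within 0.6° of square.
- **Disagreement:** The coarser top camera gave about 1.3 mm off centre along the rails and 4.8 mm across them. I trusted the wrist picture, because the board's near side face blurs that edge in the top view.
- **Unexplained detail:** In one wrist picture the far end of one rail looked shorter than the stand's model. The top and scene overlays and a second wrist measurement agreed with the model, so I used it.
- **Forces:** Contact readings taken between moves stayed below about 10 N.
- **Bystanders:** I did not measure the bystanders again at the end. The pictures showed none of them touched.

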